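# Lock the spacer plates away in their slotted rack

## Robot

A 7-joint arm with a two-finger parallel gripper is mounted at the origin on the work surface. World frame = base frame: x ahead of the robot, y to its left, z up, the work surface at z = 0. Lengths are in m, angles in rad, forces in N, time in s.
With the tool pointing down it reaches from about 0.425 to 0.875 m from the base axis. Payload 8.4 kg.
Tool frame: the origin (TCP) lies at the very end of the fingers, on their centre line; the grasp point (between the pads) lies 19 mm behind it; z points along the fingers, y is the direction in which the jaws open and shut (so a half turn about z gives the same grasp; the last joint's range is limited). The gripper opens to 85 mm and grips with 20 to 120 N. Pads are 22 mm wide; open, the fingers measure 114 mm over their backs; the gripper's body (76 mm by 85 mm) begins 54 mm behind the grasp point. The pads swing forward as they close: fully open they stand 13 mm farther back than shut.
Start: joints at [1.162, 0.333, 0.04, 1.465, -0.013, 1.343, -0.059], TCP at [0.198, -0.619, 0.231] pointing down, gripper open.
Joint ranges: [-2.58, 2.58], [-0.38, 2.09], [-1.3, 1.39], [0.25, 2.4], [-1.5, 4.64], [0.08, 2.09], [-2.65, 2.65]. Speed limits (rad/s): [2.22, 2.22, 2.79, 2.79, 3.14, 3.14, 3.14].

## Interface

Orientations are given as a rotation vector (axis times angle).
In Python, from bench import bot, cams gives the robot as it stands.
- The arm moves only by the shell command python3 -m handwheel 'ROWS' [FORCE]. ROWS is a JSON object of lists of equal length, an entry for each row: "grip": the opening, from 0 (shut) to 1 (fully open); "linear": the shift along the tool's x, y, z in m, a list of three; "turn": the turn about the tool's z in rad. In form: {"grip": [grip, ...], "linear": [[dx, dy, dz], ...], "turn": [turn, ...]}. A call has 1 to 5 rows; each row is the pose to reach, as a shift and turn from the pose commanded when the call began, along the tool's axes at that moment; what a row does not reach only later rows make up. A row lasts 1/10 s, in which the tool goes at most 50 mm and 8.59 degrees, less where a joint would pass 70% of its speed; a pose out of reach is approached as far as the arm can. A call with a gripper value outside its range is refused whole. The fingers move at their own pace and stop on an object; FORCE is the grip in N (left out, the last holds). Time passes only in rows, so rows that repeat a pose let the fingers close. It gives the time, the measured TCP pose, the force and the opening at its end, in the units of the state.
- bot.observe(): the state, without advancing time (a new reading comes with each control period).
- cams.snapshot(name): name is "scene" or "top" or "wrist"; returns a dict with "pixels" (480x640x3 uint8, blue, green, red), "camera_matrix" (3x3 intrinsics, pixels), "origin" and "rotation" of the camera in the world. Camera axes: x right, y up, looking along -z (the intrinsics and any distortion apply to the point x, -y, -z); pixel columns grow to the right and rows downward; lengths in m; the calibration is good to about 2 mm. A picture is of the moment at which its call begins. There is no depth.
- bot.job_done(): hands the job in, once; it reports no verdict.
The state is a dict: "clock": time; "q": joint angles; "qd": joint speeds; "joint_torque": joint torques, N m; "eef_pos": TCP position; "tool_rot": TCP orientation; "ft_force": force on the tool from outside, world axes, zero at the start; "torque": the same for the moment, N m; "finger_gap": opening from 0.0 (shut) to 1.0 (fully open).
Only numpy, scipy, OpenCV 4.12 (cv2) and the standard library are available. Lean on these libraries where they do the work, as an engineer would, in place of code of your own. Each camera call takes 0.05 s, during which the arm holds its last target.

## Task

Fetch the key from its black tray, fit it fully onto the flat-sided spindle of the plate rack and use it, never pushing the bar itself, to swing the white locking bar clear of the slots. Stand every spacer plate from the draining tray fully home in the slot that matches its thickness (same colour), then swing the bar with the key back over the plates to its stop. Finally put the key back, standing on its socket, in the middle of its tray, and leave the hammer, wrench and oil can where they are.

Things in the scene. Friction and masses are not known exactly. Their poses are not given: they have to be found in the camera images.
- rack: fixed rack, grey base plate 130 x 350 x 8 mm, origin at its underside's centre; x along the slots, y along its length. Carries five slot blocks at y = -62, -14, 34, 82, 130 mm (which is where varies), the spindle at y = -142 mm, and a 114 mm tall thin stop post at x = -18, y = 166 mm.
- spindle_tip (a point): top of the brass spindle, on its upright axis, 64 mm above the bench; axes turn with the bar, y along it. Flat-sided: 10 (x) by 18 mm (y), the top 6 mm reduced to 7 x 15. It stands 24 mm above the white foot plate on which the fitted key rests. The key goes on only with its y along this y, either way round.
- lockbar: white locking bar, one piece with the spindle; origin on its axis, y along the bar. Riser 47 to 57 mm from the axis, then level to 307 mm, 20 wide, 98 to 106 mm above the bench. Shut: y along the rack's y, over the slots, at its stop. Opens clockwise from above to 1.45 rad (to the rack's +x); slots clear from 1.1. Stays where left, friction 0.12 N m. Swing it only by the key.
- key_grip (a point): key: steel socket block 40 x 40 x 32 mm with an orange T-handle 110 x 16 x 18 mm on top, 0.3 kg. Point: centre of the handle, 41 mm above the key's underside; x along the handle. Socket open below, 12 (x) by 20 mm (y), 26 deep. Pinch the handle across y. Fitted, this point is 17 mm above spindle_tip and the handle lies crosswise to the bar.
- keytray: fixed shallow black tray, 120 (x) x 150 (y) x 14 mm, walls and floor 4 mm, origin at the centre of its underside on the bench; home of the key, which stands in it on its socket end.
- draintray: fixed grey draining tray 130 (x) x 280 (y) mm, origin at the centre of its underside; five bays along x at y = -108, -54, 0, 54, 108 mm, each 28 mm wide between walls whose tops are 44 mm above the bench; floor 4 mm. Plates stand loosely in the bays, upright or leaning up to 0.5 rad.
- hammer: hammer lying on the bench, bystander, origin under its middle
- wrench: wrench lying on the bench, bystander, origin under its middle
- oilcan: green oil can 68 mm across, 165 mm tall, bystander, origin at its base
- plate8_mid (a point): centre of the 8 mm spacer plate: aluminium, 100 (x) x 8 (y, thickness) x 80 mm (z, height), 0.17 kg, top edge painted red, two dark bolt holes; None if this plate is absent.
- slot8_seat (a point): where the centre of the 8 mm plate is when it stands fully home: 52 mm above the bench, middle of the slot for it; x along the slot, y across it, z up. Block of grey sheet with red flared lips; slot 10 mm wide, 106 mm long between end lips, floor 12 mm, straight walls to 44 mm and flared lips to about 53 mm above the bench, open on top.
- plate11_mid (a point): centre of the 11 mm spacer plate: aluminium, 100 (x) x 11 (y, thickness) x 80 mm (z, height), 0.24 kg, top edge painted yellow, two dark bolt holes; None if this plate is absent.
- slot11_seat (a point): where the centre of the 11 mm plate is when it stands fully home: 52 mm above the bench, middle of the slot for it; x along the slot, y across it, z up. Block of grey sheet with yellow flared lips; slot 13 mm wide, 106 mm long between end lips, floor 12 mm, straight walls to 44 mm and flared lips to about 53 mm above the bench, open on top.
- plate14_mid (a point): centre of the 14 mm spacer plate: aluminium, 100 (x) x 14 (y, thickness) x 80 mm (z, height), 0.3 kg, top edge painted blue, two dark bolt holes; None if this plate is absent.
- slot14_seat (a point): where the centre of the 14 mm plate is when it stands fully home: 52 mm above the bench, middle of the slot for it; x along the slot, y across it, z up. Block of grey sheet with blue flared lips; slot 16 mm wide, 106 mm long between end lips, floor 12 mm, straight walls to 44 mm and flared lips to about 53 mm above the bench, open on top.
- plate17_mid (a point): centre of the 17 mm spacer plate: aluminium, 100 (x) x 17 (y, thickness) x 80 mm (z, height), 0.37 kg, top edge painted green, two dark bolt holes; None if this plate is absent.
- slot17_seat (a point): where the centre of the 17 mm plate is when it stands fully home: 52 mm above the bench, middle of the slot for it; x along the slot, y across it, z up. Block of grey sheet with green flared lips; slot 19 mm wide, 106 mm long between end lips, floor 12 mm, straight walls to 44 mm and flared lips to about 53 mm above the bench, open on top.
- plate20_mid (a point): centre of the 20 mm spacer plate: aluminium, 100 (x) x 20 (y, thickness) x 80 mm (z, height), 0.43 kg, top edge painted black, two dark bolt holes; None if this plate is absent.
- slot20_seat (a point): where the centre of the 20 mm plate is when it stands fully home: 52 mm above the bench, middle of the slot for it; x along the slot, y across it, z up. Block of grey sheet with black flared lips; slot 22 mm wide, 106 mm long between end lips, floor 12 mm, straight walls to 44 mm and flared lips to about 53 mm above the bench, open on top.
Not all that is in view belongs to the job. Leave any purple look-alike of the part that bears plate11_mid alone.

How it is judged:
By the outcome, as a careful person would: the job done as asked, in the order asked, and still so for the second after the job is handed in, with the robot touching nothing.
Of plate8, plate11, plate14, plate17, plate20 only 3 to 5 are there at a start; the rules pass over those that are not, and their reading is None.
At some moment in a run one of key, plate8, plate11, plate14, plate17, plate20 may be knocked a few centimetres aside while the robot is not near it.
It also fails if it takes over 210 s, if anything falls off the work surface, if the arm or the gripper's body presses on something with over 40 N, if the wrist force passes 120 N, or if a joint passes its speed limit or range.

## Working session

There is one attempt and no reset: what is moved stays moved. The work goes in short steps, Python scripts to look and compute and a shell command to move; the robot and the scene stay as the last step left them, time stands still between calls to the robot, and variables do not carry over. Pictures are saved under pics/ and viewed, and the job is handed in when it is done.

I'll start with the state and pictures from all three cameras.

```bash
ls -la && mkdir -p pics
python3 - <<'E'
from bench import bot,cams
import cv2,numpy as np
s=bot.observe()
for k,v in s.items(): print(k,np.round(v,4))
for n in ["scene","top","wrist"]:
    d=cams.snapshot(n); cv2.imwrite(f"pics/{n}0.png",d["pixels"])
    np.savez(f"pics/{n}0.npz",**{k:np.array(v) for k,v in d.items()})
    print(n,np.round(d["camera_matrix"],2).tolist(),np.round(d["origin"],4),np.round(d["rotation"],4).tolist(),[k for k in d])
E
```

```text
total 12
drwxr-xr-x  3 agent agent 4096 Dec  7 07:14 .
drwxr-xr-x 23 root  root  4096 Dec  7 07:14 ..
drwxr-xr-x  2 agent agent 4096 Dec  7 07:14 pics
clock 0.0
q [ 1.1618  0.3339  0.0399  1.4663 -0.0134  1.3433 -0.0585]
qd [ 0.0012  0.0002  0.0011 -0.002  -0.0006 -0.0009 -0.0016]
joint_torque [ 1.00000e-03 -6.58547e+01  1.36610e+00 -4.05568e+01  1.68000e-02
  1.28000e-02  0.00000e+00]
eef_pos [ 0.198  -0.6186  0.2304]
tool_rot [-3.1024e+00 -4.8440e-01  5.0000e-04]
ft_force [-0.1088 -0.0288  0.5597]
torque [ 0.0326  0.0531 -0.0455]
finger_gap 0.9992
scene [[554.74, 0.0, 327.74], [0.0, 554.74, 232.93], [0.0, 0.0, 1.0]] [ 1.542  -0.6903  0.9278] [0.8774, 0.4819, 0.9033] ['pixels', 'camera_matrix', 'origin', 'rotation']
top [[499.86, 0.0, 318.92], [0.0, 499.86, 241.38], [0.0, 0.0, 1.0]] [ 0.3496 -0.0469  1.1852] [0.1423, -0.1009, -1.5618] ['pixels', 'camera_matrix', 'origin', 'rotation']
wrist [[421.27, 0.0, 321.78], [0.0, 421.27, 238.93], [0.0, 0.0, 1.0]] [ 0.262  -0.5987  0.3737] [-0.233, 0.1725, -1.2531] ['pixels', 'camera_matrix', 'origin', 'rotation']
```

View pics/scene0.png

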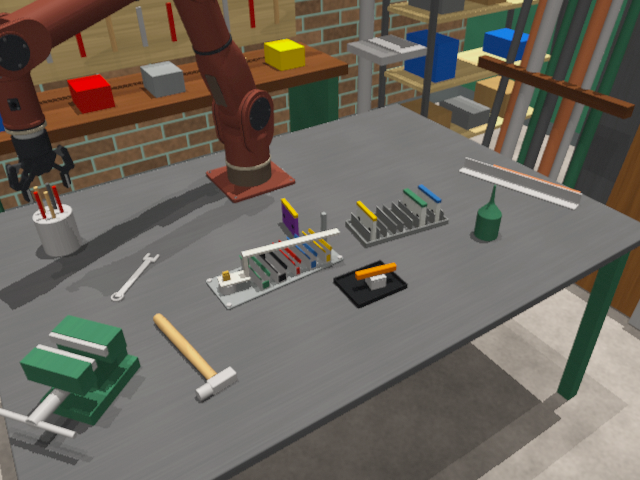

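View pics/top0.png

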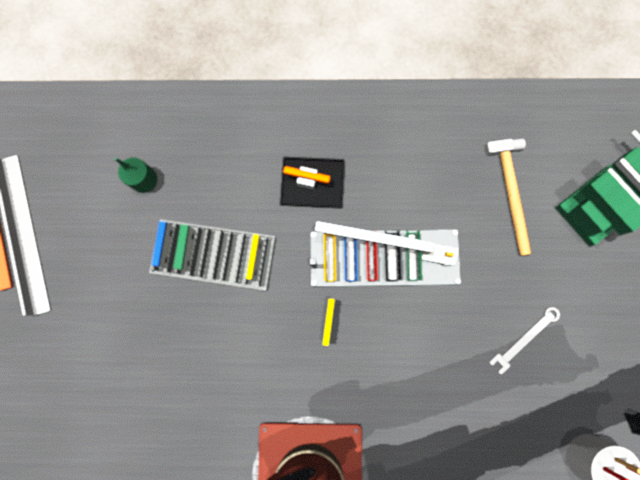

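View pics/wrist0.png

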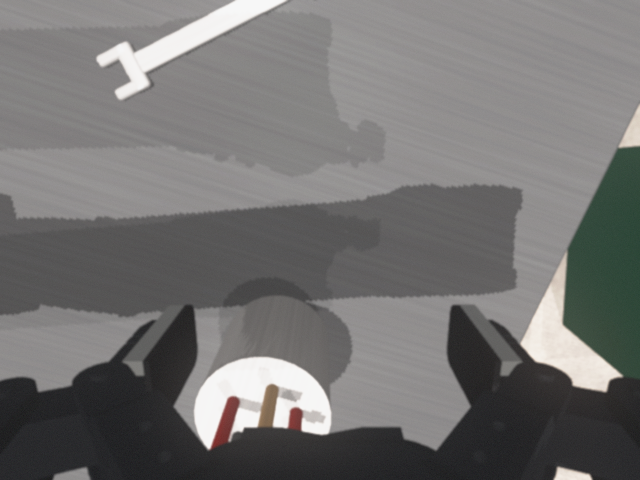

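Three trays/racks are visible. The draining tray at (212,255) holds blue, green and yellow plates. A purple-bodied, yellow-topped look-alike stands alone at (328,322). The key is at (307,177) in its tray, and the bar runs from (450,255) to (318,228), slightly off the rack's axis. I'll write helpers and take the main measurements.

```bash
cat > h.py <<'E'
import numpy as np,cv2,json
from scipy.spatial.transform import Rotation as R
from bench import bot,cams
def snap(n,f=None):
    d=cams.snapshot(n); d={k:np.array(v) for k,v in d.items()}
    if f: cv2.imwrite(f"pics/{f}.png",d["pixels"]); np.savez(f"pics/{f}.npz",**d)
    return d
def load(f): return dict(np.load(f"pics/{f}.npz"))
def ray(d,uv):
    uv=np.atleast_2d(uv).astype(float);K=d["camera_matrix"]
    p=np.c_[(uv[:,0]-K[0,2])/K[0,0],-(uv[:,1]-K[1,2])/K[1,1],-np.ones(len(uv))]
    return d["origin"],p@R.from_rotvec(d["rotation"]).as_matrix().T
def onz(d,uv,z):
    o,r=ray(d,uv); return o+r*((z-o[2])/r[:,2])[:,None]
def proj(d,P):
    P=np.atleast_2d(P); c=(P-d["origin"])@R.from_rotvec(d["rotation"]).as_matrix()
    K=d["camera_matrix"]; return np.c_[K[0,0]*c[:,0]/-c[:,2]+K[0,2],K[1,1]*c[:,1]/c[:,2]+K[1,2]]
def tri(d1,uv1,d2,uv2):
    o1,r1=ray(d1,uv1);o2,r2=ray(d2,uv2);r1=r1[0]/np.linalg.norm(r1);r2=r2[0]/np.linalg.norm(r2)
    A=np.c_[r1,-r2];t=np.linalg.lstsq(A,o2-o1,rcond=None)[0]
    a=o1+r1*t[0];b=o2+r2*t[1]; return (a+b)/2,np.linalg.norm(a-b)
def hsv(d): return cv2.cvtColor(d["pixels"],cv2.COLOR_BGR2HSV)
def mask(d,lo,hi,roi=None):
    m=cv2.inRange(hsv(d),np.array(lo),np.array(hi))
    if roi:
        z=np.zeros_like(m);x0,y0,x1,y1=roi;z[y0:y1,x0:x1]=m[y0:y1,x0:x1];m=z
    return m
def blobs(m,amin=15):
    n,l,s,c=cv2.connectedComponentsWithStats(m); out=[]
    for i in range(1,n):
        if s[i,4]>=amin:
            cn=max(cv2.findContours((l==i).astype(np.uint8),cv2.RETR_EXTERNAL,cv2.CHAIN_APPROX_NONE)[0],key=len)
            out.append((s[i,4],c[i],cv2.minAreaRect(cn),cn))
    return sorted(out,key=lambda t:-t[0])
def crop(f,roi,sc,out):
    im=cv2.imread(f"pics/{f}.png"); x0,y0,x1,y1=roi
    cv2.imwrite(f"pics/{out}.png",cv2.resize(im[y0:y1,x0:x1],None,fx=sc,fy=sc,interpolation=cv2.INTER_CUBIC))
def pose():
    s=bot.observe();return np.array(s["eef_pos"]),R.from_rotvec(s["tool_rot"]).as_matrix(),s
def yaw(M): # world angle of jaw axis (tool y)
    return np.arctan2(M[1,1],M[0,1])
def goto(p,jaw=None,base=None):
    """tool-axis shift to world TCP p and turn so that the jaw axis lies at world angle jaw (mod pi)"""
    e,M,s=pose() 
    lin=M.T@(np.array(p)-e); t=0
    if jaw is not None:
        t=-(jaw-yaw(M)); t=(t+np.pi/2)%np.pi-np.pi/2
    print("clock",round(s["clock"],2),"tcp",np.round(e,4),"jaw",round(yaw(M),4),"q7",round(s["q"][6],3),"F",np.round(s["ft_force"],1),"gap",round(s["finger_gap"],3))
    print("shift mm",np.round(lin*1000,1),"turn",round(t,4),"alt",round(t-np.sign(t)*np.pi,4)); return lin,t
E
python3 - <<'E'
from h import *
e,M,s=pose(); print(np.round(M,4),yaw(M))
t=load("top0");print(onz(t,[[313,182],[385,257],[212,255],[305,470]],0.0).round(3))
for f,r,sc in [("top0",(140,140,470,360),2.4),("scene0",(200,180,460,310),3)]: crop(f,r,sc,f+"_c")
E
```

```text
[[ 9.524e-01  3.049e-01 -5.000e-04]
 [ 3.049e-01 -9.524e-01  1.200e-03]
 [-1.000e-04 -1.300e-03 -1.000e+00]] -1.2609975405056948
[[ 0.682  0.001  0.   ]
 [ 0.498 -0.173  0.   ]
 [ 0.501  0.242  0.   ]
 [ 0.016  0.012  0.   ]]
```

View pics/top0_c.png

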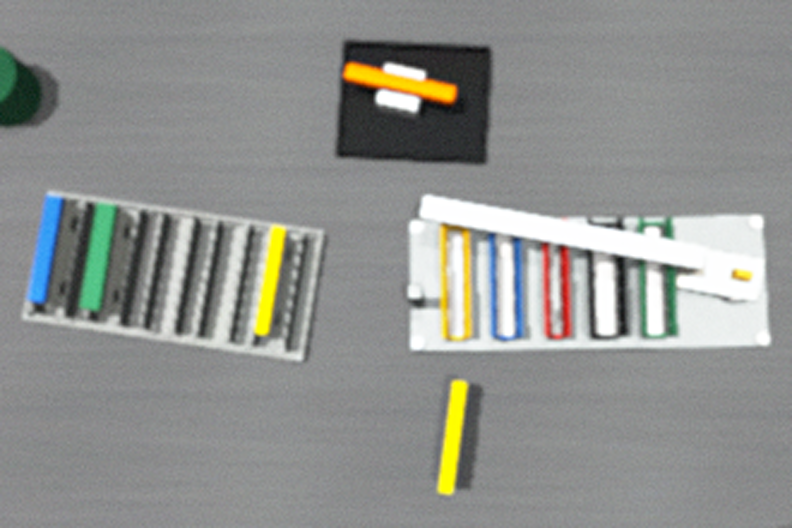

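View pics/scene0_c.png

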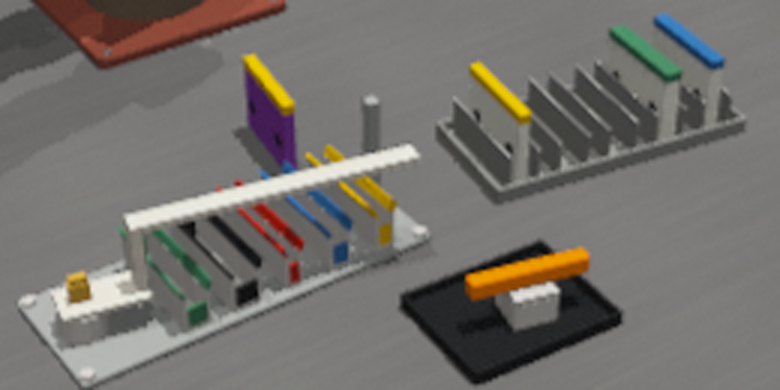

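The crops show the key (orange handle, steel block) at top0 (307,177). The yellow plate with an aluminium body is in the draining tray at (252,257), and the purple look-alike is at (328,322), which I leave alone. Slot order from the post end is yellow, blue, red, black, green. Now I'll measure.

Run:
```python
from h import *
t=load("top0");s=load("scene0")
# candidates orange / yellow / blue / green in top
for nm,lo,hi,z in [("orange",(8,150,120),(20,255,255),.054),("yellow",(24,150,120),(34,255,255),.084),("blue",(100,120,80),(118,255,255),.084),("green",(60,80,60),(85,255,200),.084)]:
    for a,c,r,cn in blobs(mask(t,lo,hi,(100,100,480,360)),40):
        box=cv2.boxPoints(r); P=onz(t,box,z)[:,:2]; ctr=P.mean(0)
        l=[P[1]-P[0],P[2]-P[1]]; L=max(l,key=np.linalg.norm)
        print(nm,a,np.round(c),"ctr",ctr.round(4),"ang",round(np.degrees(np.arctan2(L[1],L[0]))%180,1),"dims",np.round([np.linalg.norm(x) for x in l],3))
# rack base corners: light grey region
m=mask(t,(0,0,165),(179,40,255),(300,215,475,295)); b=blobs(m,200)
for a,c,r,cn in b[:3]: print("rack",a,c.round(1),onz(t,cv2.boxPoints(r),0.008).round(4).tolist())
m=mask(t,(0,0,0),(179,255,50),(270,145,355,215))
m=cv2.morphologyEx(m|mask(t,(8,150,120),(20,255,255)),cv2.MORPH_CLOSE,np.ones((15,15)))
for a,c,r,cn in blobs(m,300)[:1]: print("ktray",a,onz(t,cv2.boxPoints(r),0.014).round(4).tolist(),r)
```

```text
orange 141 [306. 175.] ctr [0.686  0.0144] ang 77.1 dims [0.021 0.114]
yellow 309 [328. 322.] ctr [ 0.3447 -0.0388] ang 172.4 dims [0.101 0.015]
yellow 264 [252. 257.] ctr [0.4862 0.131 ] ang 171.9 dims [0.101 0.013]
yellow 166 [306. 174.] ctr [0.6773 0.0134] ang 77.1 dims [0.009 0.099]
yellow 61 [324. 259.] ctr [ 0.4847 -0.0298] ang 0.3 dims [0.098 0.002]
yellow 61 [334. 262.] ctr [ 0.4837 -0.052 ] ang 0.2 dims [0.092 0.002]
blue 347 [159. 244.] ctr [0.5152 0.3432] ang 173.5 dims [0.101 0.018]
blue 93 [356. 260.] ctr [ 0.4828 -0.0986] ang 1.3 dims [0.005 0.089]
blue 61 [345. 260.] ctr [ 0.4838 -0.0755] ang 1.6 dims [0.003 0.092]
green 611 [133. 171.] ctr [0.6832 0.4148] ang 89.9 dims [0.065 0.064]
green 439 [180. 247.] ctr [0.5088 0.2941] ang 174.1 dims [0.101 0.024]
green 76 [419. 264.] ctr [ 0.471  -0.2385] ang 1.1 dims [0.006 0.06 ]
green 48 [408. 264.] ctr [ 0.472  -0.2129] ang 178.9 dims [0.066 0.002]
rack 5934 [389.5 255.7] [[0.583, 0.0067, 0.008], [0.5839, -0.3532, 0.008], [0.4293, -0.3476, 0.008], [0.4272, 0.0051, 0.008]]
rack 246 [329.5 257.6] [[0.5442, -0.0319, 0.008], [0.5442, -0.0462, 0.008], [0.444, -0.0466, 0.008], [0.4439, -0.0324, 0.008]]
ktray 2853 [[0.6216, 0.0774, 0.014], [0.7401, 0.0749, 0.014], [0.7336, -0.0731, 0.014], [0.6156, -0.0684, 0.014]] ((312.0103454589844, 182.2504119873047), (60.73896408081055, 47.45881652832031), 2.385944128036499)
```

Run:
```python
from h import *
w=load("wrist0");e,M,s=pose()
g=onz(w,[[321,239],[321,30],[320,330]],0.0); print("view pts in tool frame",((g-e)@M).round(3).tolist())
print("cam in tool",(M.T@(w["origin"]-e)).round(4))
print("spindle approx", onz(load("top0"),[[450,254]],0.064).round(4))
goto([0.60,-0.10,0.30],np.radians(167))
goto([0.45,-0.25,0.30],np.radians(90))
```

```text
view pts in tool frame [[-0.037, -0.001, 0.231], [0.139, -0.0, 0.231], [-0.129, -0.002, 0.231]]
cam in tool [ 0.067   0.0003 -0.1431]
spindle approx [[ 0.4971 -0.3114  0.064 ]]
clock 0.15 tcp [ 0.198  -0.6187  0.2306] jaw -1.261 q7 -0.058 F [ 1.3 -0.1  0.5] gap 1.0
shift mm [ 541.  -371.6  -68.9] turn -1.0341 alt 2.1075
clock 0.15 tcp [ 0.198  -0.6187  0.2306] jaw -1.261 q7 -0.058 F [ 1.3 -0.1  0.5] gap 1.0
shift mm [ 352.4 -274.4  -69.1] turn 0.3098 alt -2.8318
```

```bash
python3 - <<'E'
from h import *
goto([0.68,0.014,0.27],np.radians(167))
E
python3 -m handwheel '{"grip":[1,1,1,1,1],"linear":[[0.040,-0.025,-0.070],[0.080,-0.05,-0.07],[0.12,-0.075,-0.07],[0.16,-0.1,-0.07],[0.2,-0.125,-0.07]],"turn":[-0.1,-0.25,-0.4,-0.55,-0.7]}'
python3 - <<'E'
from h import *
goto([0.68,0.014,0.27],np.radians(167))
E
```

```text
clock 0.15 tcp [ 0.198  -0.6187  0.2306] jaw -1.261 q7 -0.058 F [ 1.3 -0.1  0.5] gap 1.0
shift mm [ 651.9 -455.7  -38.9] turn -1.0341 alt 2.1075
clock: 0.65
eef_pos: [0.3435, -0.4469, 0.3016]
tool_rot: [2.744, 1.527, -0.0]
ft_force: [0.4, 0.3, -0.3]
finger_gap: 1.002
clock 0.65 tcp [ 0.3435 -0.4469  0.3016] jaw -0.5551 q7 0.262 F [ 0.4  0.3 -0.3] gap 1.002
shift mm [569.1  43.1  31.4] turn -0.3282 alt 2.8134
```

```bash
python3 -m handwheel '{"grip":[1,1,1,1,1],"linear":[[0.048,0.004,0],[0.096,0.008,0],[0.144,0.012,0.0],[0.192,0.016,0.0],[0.24,0.02,0.0]],"turn":[-0.1,-0.2,-0.328,-0.328,-0.328]}'
python3 - <<'E'
from h import *
goto([0.68,0.014,0.27],np.radians(167))
E
```

```text
clock: 1.15
eef_pos: [0.4878, -0.2542, 0.3012]
tool_rot: [2.465, 1.948, -0.0]
ft_force: [0.4, -0.3, -0.7]
finger_gap: 1.003
clock 1.15 tcp [ 0.4878 -0.2542  0.3012] jaw -0.233 q7 0.129 F [ 0.4 -0.3 -0.7] gap 1.003
shift mm [305.4 125.   31.2] turn -0.0061 alt 3.1354
```

```bash
python3 -m handwheel '{"grip":[1,1,1,1,1],"linear":[[0.045,-0.015,0.005],[0.09,-0.03,0.01],[0.135,-0.045,0.015],[0.18,-0.06,0.02],[0.225,-0.075,0.025]],"turn":[0,0,0,0,0]}'
python3 - <<'E'
from h import *
goto([0.68,0.014,0.27],np.radians(167))
E
```

```text
clock: 1.65
eef_pos: [0.4654, -0.0179, 0.276]
tool_rot: [2.464, 1.948, -0.0]
ft_force: [0.9, -0.6, 0.4]
finger_gap: 1.0
clock 1.65 tcp [ 0.4654 -0.0179  0.276 ] jaw -0.2332 q7 -0.259 F [ 0.9 -0.6  0.4] gap 1.0
shift mm [ 80.6 201.4   6. ] turn -0.0063 alt 3.1353
```

```bash
python3 -m handwheel '{"grip":[1,1,1,1,1],"linear":[[0.018,0.045,0],[0.036,0.09,0],[0.054,0.135,0],[0.072,0.18,0],[0.08,0.201,0.006]],"turn":[0,0,0,0,0]}'
python3 - <<'E'
from h import *
goto([0.68,0.014,0.27],np.radians(167))
snap("wrist","w1")
E
```

```text
clock: 2.15
eef_pos: [0.683, 0.0123, 0.2689]
tool_rot: [-2.464, -1.947, -0.001]
ft_force: [-0.9, 0.5, -0.7]
finger_gap: 1.002
clock 2.15 tcp [0.683  0.0123 0.2689] jaw -0.2332 q7 -0.481 F [-0.9  0.5 -0.7] gap 1.002
shift mm [ 1.  -3.3 -1.1] turn -0.0063 alt 3.1353
```

View pics/w1.png

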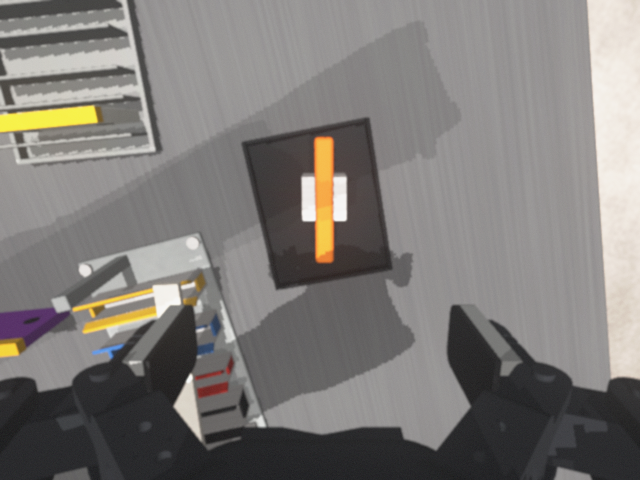

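The wrist view shows the key's orange handle at (324,199), upright in the image with steel block either side, inside the black tray (244,120)-(392,287).

```bash
cat >> h.py <<'E'
def rect(d,cn_or_r,z):
    P=onz(d,cv2.boxPoints(cn_or_r),z)[:,:2]; l=[P[1]-P[0],P[2]-P[1]]; L=max(l,key=np.linalg.norm)
    return P.mean(0),np.degrees(np.arctan2(L[1],L[0]))%180,sorted(float(np.linalg.norm(x)) for x in l)
def keypos(d,ztop=.054,roi=None):
    m=mask(d,(5,140,110),(26,255,255),roi); b=blobs(m,40)
    return [(rect(d,x[2],ztop),x[1]) for x in b[:3]]
E
python3 - <<'E'
from h import *
w=load("w1")
for (c,a,l),px in keypos(w,.054,(260,100,380,290)): print("key",c.round(4),round(a,1),np.round(l,4),px)
m=mask(w,(0,0,0),(179,255,90),(235,110,400,295))|mask(w,(0,100,110),(26,255,255),(260,100,380,290))
m=cv2.morphologyEx(m,cv2.MORPH_OPEN,np.ones((9,9)))
m=cv2.morphologyEx(m,cv2.MORPH_CLOSE,np.ones((31,31)))
b=blobs(m,500)[0];c=rect(w,b[2],.014); print("tray",c,b[2])
# steel block top ends at z=.036
m=mask(w,(0,0,190),(179,40,255),(290,160,360,240)); 
for x in blobs(m,30): print("steel",x[1],rect(w,x[2],.036))
ys,xs=np.where(m>0); r=cv2.minAreaRect(np.c_[xs,ys].astype(np.float32)); print("steel all",rect(w,r,.036))
goto([0.684,0.0125,0.15],np.radians(167))
E
```

```text
key [0.6845 0.0134] 77.7 [0.016  0.1098] [323.80664653 198.52826931]
tray (array([0.67626234, 0.000784  ]), np.float64(88.72474764437304), [0.11864239962017281, 0.1500938073113614]) ((318.3963317871094, 204.7295379638672), (155.07952880859375, 129.65594482421875), 79.91940307617188)
steel [307.88372093 198.84436494] (array([0.6707103 , 0.01583827]), np.float64(76.36375855670687), [0.011572631965056923, 0.03922436847782743])
steel [339.79385172 198.83905967] (array([0.69836832, 0.00925988]), np.float64(77.48654481177107), [0.010680633506617852, 0.03922516012123637])
steel all (array([0.68431934, 0.0126014 ]), np.float64(77.48654481177107), [0.03916566770458631, 0.03922516012123637])
clock 2.2 tcp [0.6837 0.0126 0.2665] jaw -0.2327 q7 -0.481 F [-3.4 -0.9 -2.7] gap 0.999
shift mm [-1.000e-01  7.000e-01  1.165e+02] turn -0.0058 alt 3.1358
```

```bash
python3 -m handwheel '{"grip":[1,1,1,1,1],"linear":[[0,0.001,0.05],[0,0.001,0.1],[0,0.001,0.15],[0,0.001,0.19],[0,0.001,0.19]],"turn":[-0.015,-0.015,-0.015,-0.015,-0.015]}' 60
python3 - <<'E'
from h import *
goto([0.6844,0.013,0.038],np.radians(167.6))
snap("wrist","w2")
E
```

```text
clock: 2.7
eef_pos: [0.6768, 0.0107, 0.0736]
tool_rot: [-2.445, -1.963, 0.013]
ft_force: [-0.3, -0.8, -0.2]
finger_gap: 0.998
clock 2.7 tcp [0.6768 0.0107 0.0736] jaw -0.218 q7 -0.524 F [-0.3 -0.8 -0.2] gap 0.998
shift mm [ 4.   7.3 35.5] turn -0.0015 alt 3.1401
```

View pics/w2.png

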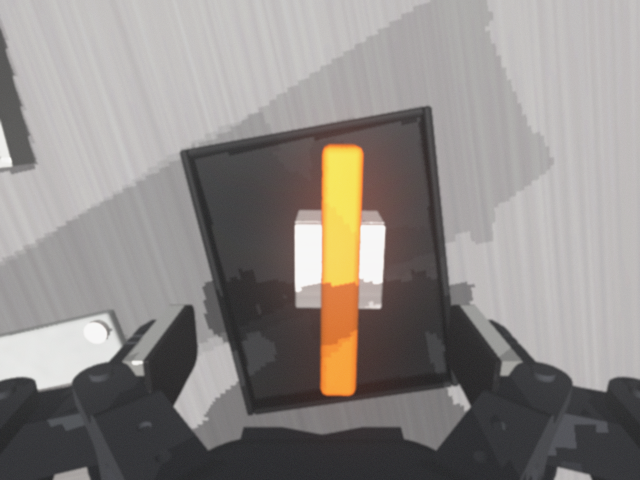

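```bash
python3 -m handwheel '{"grip":[1,1],"linear":[[0,0,0],[0,0,0]],"turn":[0,0]}'
python3 - <<'E'
from h import *
w=load("w2")
for (c,a,l),px in keypos(w,.054,(260,100,400,410)): print("key",c.round(4),round(a,1),np.round(l,4),px)
e,M,s=pose(); print(np.round(M,4))
goto([0.6844,0.013,0.038],np.radians(167.6))
E
```

```text
clock: 2.95
eef_pos: [0.6829, 0.0118, 0.0835]
tool_rot: [2.448, 1.965, 0.006]
ft_force: [0.3, -0.7, 0.8]
finger_gap: 1.003
key [0.6848 0.013 ] 77.1 [0.0159 0.1102] [340.20499944 273.18223413]
[[ 2.164e-01  9.763e-01  4.500e-03]
 [ 9.763e-01 -2.164e-01  2.000e-04]
 [ 1.200e-03  4.300e-03 -1.000e+00]]
clock 2.95 tcp [0.6829 0.0118 0.0835] jaw -0.2181 q7 -0.524 F [ 0.3 -0.7  0.8] gap 1.003
shift mm [ 1.4  1.  45.5] turn -0.0017 alt 3.1399
```

```bash
python3 -m handwheel '{"grip":[1,1,1,1,1],"linear":[[0.001,0.001,0.01],[0.001,0.001,0.02],[0.001,0.001,0.028],[0.001,0.001,0.033],[0.001,0.001,0.033]],"turn":[0,0,0,0,0]}'
python3 - <<'E'
from h import *
goto([0.6848,0.013,0.038],np.radians(167.4))
E
```

```text
clock: 3.45
eef_pos: [0.6816, 0.0122, 0.0459]
tool_rot: [-2.449, -1.966, 0.002]
ft_force: [0.1, 0.8, 0.4]
finger_gap: 0.998
clock 3.45 tcp [0.6816 0.0122 0.0459] jaw -0.2179 q7 -0.539 F [0.1 0.8 0.4] gap 0.998
shift mm [1.5 3.  7.9] turn 0.002 alt -3.1396
```

```bash
python3 -m handwheel '{"grip":[1,1,1,1],"linear":[[0.001,0.002,0.003],[0.001,0.002,0.006],[0.001,0.002,0.006],[0.001,0.002,0.006]],"turn":[0,0,0,0]}'
python3 - <<'E'
from h import *
goto([0.6848,0.013,0.038],np.radians(167.4))
E
```

```text
clock: 3.85
eef_pos: [0.6845, 0.0128, 0.0413]
tool_rot: [-2.45, -1.966, -0.0]
ft_force: [-0.2, -0.6, 0.1]
finger_gap: 0.998
clock 3.85 tcp [0.6845 0.0128 0.0413] jaw -0.2181 q7 -0.542 F [-0.2 -0.6  0.1] gap 0.998
shift mm [0.2 0.2 3.3] turn 0.0018 alt -3.1398
```

```bash
python3 -m handwheel '{"grip":[1,1,0,0,0],"linear":[[0,0,0.002],[0,0,0.003],[0,0,0.003],[0,0,0.003],[0,0,0.003]],"turn":[0,0,0,0,0]}' 70 && python3 -m handwheel '{"grip":[0,0,0,0,0],"linear":[[0,0,0],[0,0,0],[0,0,0],[0,0,0],[0,0,0]],"turn":[0,0,0,0,0]}' 70
```

```text
clock: 4.35
eef_pos: [0.6845, 0.0128, 0.0383]
tool_rot: [2.45, 1.967, 0.0]
ft_force: [0.9, -0.5, 0.0]
finger_gap: 0.519
clock: 4.85
eef_pos: [0.6847, 0.0129, 0.0385]
tool_rot: [2.45, 1.966, 0.001]
ft_force: [0.7, -0.6, 2.3]
finger_gap: 0.167
```

```bash
python3 -m handwheel '{"grip":[0,0,0,0,0],"linear":[[0,0,-0.01],[0,0,-0.03],[0,0,-0.05],[0,0,-0.05],[0,0,-0.05]],"turn":[0,0,0,0,0]}' 70 && python3 -c "
from h import *
snap('wrist','w3')"
```

```text
clock: 5.35
eef_pos: [0.6843, 0.0126, 0.088]
tool_rot: [2.45, 1.966, -0.0]
ft_force: [-0.5, 0.0, -3.7]
finger_gap: 0.166
```

View pics/w3.png

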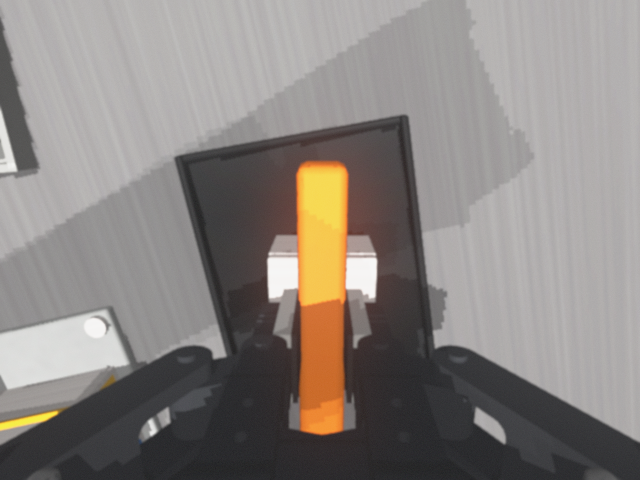

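The key is held upright between the pads and lifted clear, with handle top at (322,300) and block at (322,275). Next I find the bar and spindle pose from the top and scene pictures.

Run:
```python
from h import *
e,M,s=pose(); print(np.round(s["q"],3),yaw(M))
t=snap("top","t1"); sc=snap("scene","s1")
crop("t1",(300,200,470,300),4.5,"t1c"); crop("s1",(200,210,360,310),4.5,"s1c")
```

```text
[ 0.326  0.572 -0.573  1.505  0.325  1.162 -0.523] -0.2181197622519336
```

View pics/t1c.png

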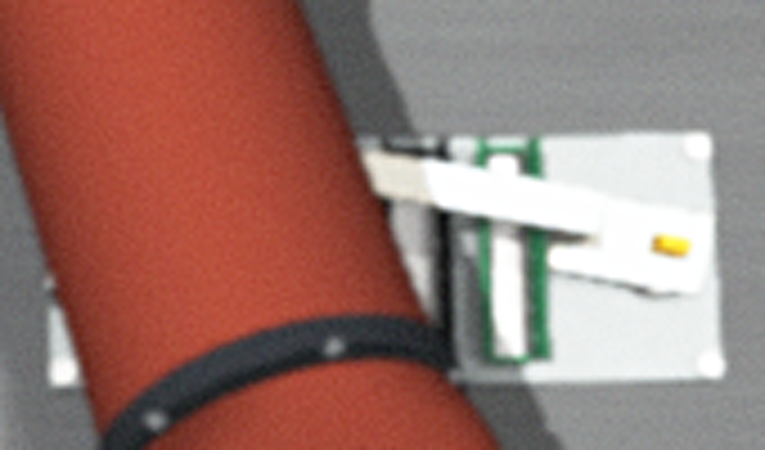

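View pics/s1c.png

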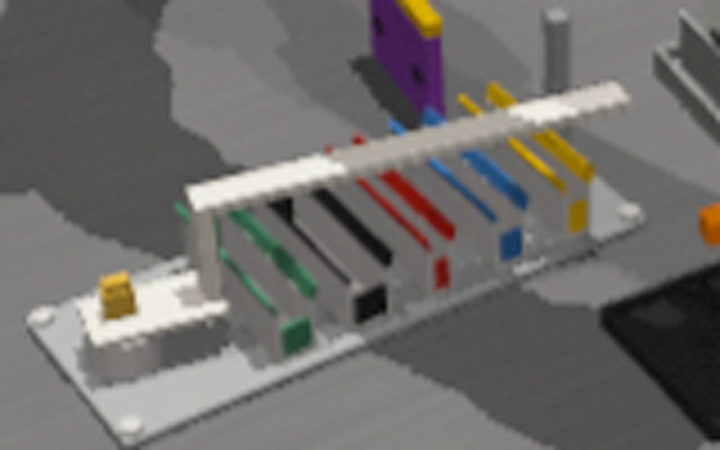

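Run:
```python
from h import *
t=load("top0"); f=lambda L:[[140+x/2.4,140+y/2.4] for x,y in L]
C=onz(t,f([(410,217),(763,214),(769,345),(411,350)]),.008); print("corners",C.round(4).tolist(),"ctr",C.mean(0).round(4))
print("len",np.linalg.norm(C[0]-C[1]),np.linalg.norm(C[2]-C[3]),np.linalg.norm(C[1]-C[2]))
e=C[0]+C[3]-C[1]-C[2]; print("rack y ang",np.degrees(np.arctan2(e[1],e[0])))
# bar by mask at z .106
m=mask(t,(0,0,225),(179,30,255),(310,215,465,275)); b=blobs(m,100)
for x in b[:3]: print(x[0],x[1],x[2],rect(t,x[2],.106))
B=onz(t,f([(424,196),(421,217),(697,270),(700,242)]),.106); print("bar",B.round(4).tolist())
d=B[0]+B[1]-B[2]-B[3]; print("bar ang",np.degrees(np.arctan2(d[1],d[0])))
# spindle tip top in t1 & top0: brass
for n in ["top0","t1"]:
    for x in blobs(mask(load(n),(15,90,120),(32,255,255),(435,240,462,262)),5): print(n,x[1],onz(load(n),[x[1]],.06).round(4),rect(load(n),x[2],.064))
s=load("s1")
for x in blobs(mask(s,(12,90,80),(32,255,255),(215,260,235,290)),5): print("scene",x[1],x[2])
```

```text
corners [[0.56, 0.0045, 0.008], [0.5641, -0.3452, 0.008], [0.4345, -0.3465, 0.008], [0.4276, 0.0022, 0.008]] ctr [ 0.4966 -0.1713  0.008 ]
len 0.34976045626467667 0.34874336761778435 0.12956083673432997
rack y ang 90.89600241309638
2869 [398.65702335 244.92645521] ((384.8017883300781, 248.4066925048828), (149.43699645996094, 46.068580627441406), 3.7585556507110596) (array([ 0.50369847, -0.16023535]), np.float64(86.31227288055823), [0.1017946562258088, 0.3257849006749988])
173 [391.8150289 262.0867052] ((391.5, 261.5), (25.0, 7.0), 90.0) (array([ 0.4748303 , -0.17516573]), np.float64(179.08954761953294), [0.015155055612089378, 0.05441867889476903])
154 [330.21428571 256.13636364] ((329.5, 256.0), (36.0, 5.0), 90.0) (array([ 0.48636557, -0.04097042]), np.float64(0.20037523145055047), [0.010932736733465226, 0.07887378907512149])
bar [[0.5621, -0.0124, 0.106], [0.5426, -0.0098, 0.106], [0.4947, -0.2594, 0.106], [0.5203, -0.2628, 0.106]]
bar ang 79.83416712519744
top0 [448.5        254.13333333] [[ 0.4973 -0.309   0.06  ]] (array([ 0.4966924 , -0.30793801]), np.float64(78.6733168043299), [0.008501688452993256, 0.01610188723631834])
t1 [448.5        254.13333333] [[ 0.4973 -0.309   0.06  ]] (array([ 0.4966924 , -0.30793801]), np.float64(78.6733168043299), [0.008501688452993256, 0.01610188723631834])
scene [225.65671642 275.32835821] ((225.68919372558594, 275.1351318359375), (9.699540138244629, 6.904757499694824), 80.53767395019531)
```

Run:
```python
from h import *
goto([0.60,-0.33,0.22],np.radians(79.8))
```

```text
clock 5.5 tcp [0.6835 0.0126 0.0867] jaw -0.218 q7 -0.523 F [ 0.  -0.1 -2.6] gap 0.164
shift mm [-352.7   -7.8 -133.1] turn 1.5308 alt -1.6108
```

```bash
python3 -m handwheel '{"grip":[0,0,0,0,0],"linear":[[0,0,-0.045],[0,0,-0.09],[-0.02,0,-0.133],[-0.06,0,-0.133],[-0.1,0,-0.133]],"turn":[-0.1,-0.22,-0.36,-0.5,-0.64]}'
python3 - <<'E'
from h import *
goto([0.60,-0.33,0.22],np.radians(79.8)); print(np.round(bot.observe()["q"],3))
E
```

```text
clock: 6.0
eef_pos: [0.6631, -0.0849, 0.2221]
tool_rot: [1.696, 2.643, 0.001]
ft_force: [1.2, -1.8, -4.2]
finger_gap: 0.166
clock 6.0 tcp [ 0.6631 -0.0849  0.2221] jaw 0.4299 q7 0.286 F [ 1.2 -1.8 -4.2] gap 0.166
shift mm [-196.5 -159.5    2. ] turn -0.9629 alt 2.1787
[ 0.565  0.465 -0.707  1.398  0.301  1.387  0.286]
```

```bash
python3 -m handwheel '{"grip":[0,0,0,0,0],"linear":[[-0.037,-0.03,0],[-0.074,-0.06,0],[-0.111,-0.09,0],[-0.15,-0.12,0],[-0.185,-0.15,0]],"turn":[-0.14,-0.28,-0.42,-0.56,-0.7]}'
python3 - <<'E'
from h import *
goto([0.60,-0.33,0.22],np.radians(79.8)); print(np.round(bot.observe()["q"],3))
E
```

```text
clock: 6.5
eef_pos: [0.6005, -0.3174, 0.22]
tool_rot: [-0.691, -3.063, -0.0]
ft_force: [0.0, 0.3, -2.0]
finger_gap: 0.17
clock 6.5 tcp [ 0.6005 -0.3174  0.22  ] jaw 1.1271 q7 1.316 F [ 0.   0.3 -2. ] gap 0.17
shift mm [ -5.  -11.6   0. ] turn -0.2657 alt 2.8759
[ 0.95   0.508 -0.768  1.365  0.35   1.407  1.316]
```

```bash
python3 -m handwheel '{"grip":[0,0,0,0],"linear":[[-0.004,-0.01,0],[-0.005,-0.012,0],[-0.005,-0.012,0],[-0.005,-0.012,0]],"turn":[-0.13,-0.266,-0.266,-0.266]}'
python3 - <<'E'
from h import *
snap("wrist","w4")
goto([0.4988,-0.3133,0.15],np.radians(79.8)); print(np.round(bot.observe()["q"],3))
E
```

```text
clock: 6.9
eef_pos: [0.601, -0.3274, 0.2204]
tool_rot: [-0.292, -3.127, -0.002]
ft_force: [1.4, 0.0, -3.3]
finger_gap: 0.166
clock 6.95 tcp [ 0.6012 -0.3271  0.2207] jaw 1.3854 q7 1.57 F [-0.3 -0.1 -3.8] gap 0.164
shift mm [103.1  -5.4  70.8] turn -0.0074 alt 3.1342
[ 0.982  0.531 -0.812  1.349  0.38   1.421  1.57 ]
```

View pics/w4.png

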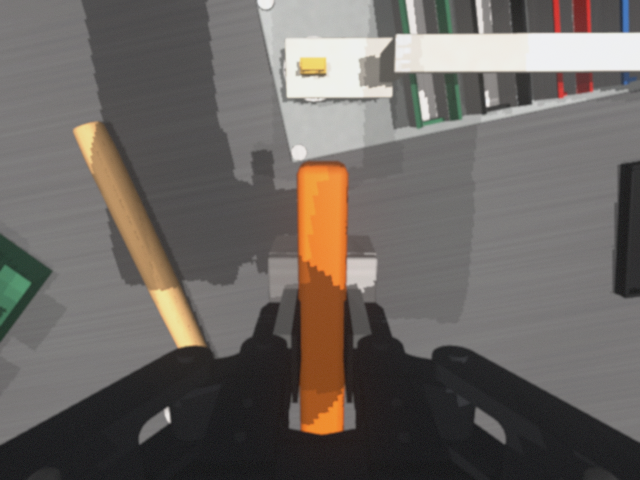

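The spindle is at (313,66) and the bar runs horizontally from (394,52) to the right, so the jaw axis is already nearly along the bar. I'll measure it closely.

Run:
```python
from h import *
w=load("w4")
crop("w4",(270,20,430,140),5,"w4c")
m=mask(w,(18,120,120),(32,255,255),(290,45,340,90))
for x in blobs(m,10): print("brass",x[0],x[1],x[2],rect(w,x[2],.064),cv2.boundingRect(x[3]))
# bar top edges
g=w["pixels"].max(2).astype(int); 
P1=[];P2=[]
for u in range(410,636,6):
    col=g[:,u]; v=np.where(col[20:90]>195)[0]+20
    P1.append((u,v.min()-.5));P2.append((u,v.max()+.5))
for P in (P1,P2):
    P=np.array(P);k=np.polyfit(P[:,0],P[:,1],1);k=np.polyfit(P[:,0],P[:,1],1,w=(abs(P[:,1]-np.polyval(k,P[:,0]))<2).astype(float)+1e-6)
    q=onz(w,[[410,np.polyval(k,410)],[635,np.polyval(k,635)]],.106);d=q[1]-q[0];n=np.array([-d[1],d[0]])/np.hypot(d[0],d[1])
    print("edge",np.degrees(np.arctan2(d[1],d[0])),q.round(4).tolist(),k)
    t=n@q[0,:2]; print("line offs",t, "spindle est offs",n@np.array([.4988,-.3133]))
```

```text
brass 361 [312.46260388  65.97229917] ((312.0, 66.0), (14.0, 24.0), 90.0) (array([ 0.49733988, -0.3148353 ]), np.float64(79.31223700224737), [0.00864799335677331, 0.015843583289656623]) (300, 59, 25, 15)
edge 79.71503133741275 [[0.4962, -0.2578, 0.106], [0.5187, -0.134, 0.106]] [-7.62120470e-03  3.70411974e+01]
line offs -0.534278807727025 spindle est offs -0.5467231012981915
edge 79.41515072283886 [[0.5153, -0.2603, 0.106], [0.5389, -0.1338, 0.106]] [-1.95263516e-03  7.14341837e+01]
line offs -0.5543344062636527 spindle est offs -0.5478629217225756
```

View pics/w4c.png

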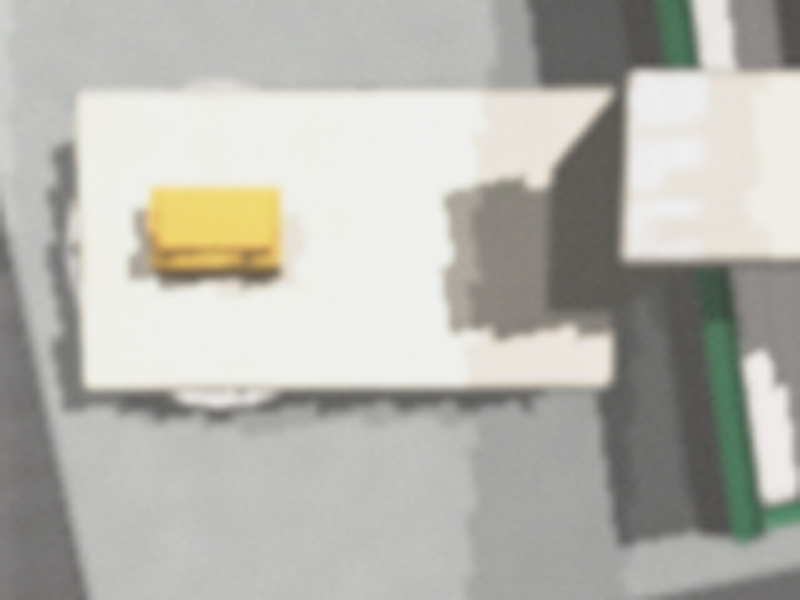

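Run:
```python
from h import *
w=load("w4")
print(onz(w,[[313.0,63.3],[300.1,57],[326,57],[300.1,69.6],[326,69.6]],.064).round(4))
p=onz(w,[[313.0,63.3]],.064)[0]
e,M,s=pose();lin,t=goto([p[0],p[1],.15],np.radians(79.55))
# key handle held: direction/center in current image
for (c,a,l),px in keypos(w,e[2]+.0155,(280,150,370,440)): print("key",c.round(4),round(a,2),np.round(l,4),px)
```

```text
[[ 0.4958 -0.3139  0.064 ]
 [ 0.4904 -0.3215  0.064 ]
 [ 0.4936 -0.3047  0.064 ]
 [ 0.498  -0.323   0.064 ]
 [ 0.5012 -0.3061  0.064 ]]
clock 6.95 tcp [ 0.6012 -0.3271  0.2207] jaw 1.3854 q7 1.57 F [-0.3 -0.1 -3.8] gap 0.164
shift mm [105.9  -6.5  70.8] turn -0.003 alt 3.1386
key [ 0.5927 -0.3264] 170.22 [0.0149 0.0967] [321.90292996 292.38901063]
```

```bash
python3 -m handwheel '{"grip":[0,0,0,0,0],"linear":[[0.03,-0.003,0.03],[0.05,-0.006,0.06],[0.05,-0.006,0.075],[0.05,-0.006,0.075],[0.05,-0.006,0.075]],"turn":[-0.003,-0.003,-0.003,-0.003,-0.003]}' && python3 -m handwheel '{"grip":[0,0],"linear":[[0,0,0],[0,0,0]],"turn":[0,0]}'
python3 - <<'E'
from h import *
snap("wrist","w5"); crop("w5",(220,100,460,260),3.3,"w5c")
goto([0.4958,-0.3139,0.15],np.radians(79.55))
E
```

```text
clock: 7.45
eef_pos: [0.5522, -0.3243, 0.1472]
tool_rot: [0.282, 3.127, 0.0]
ft_force: [0.2, -0.1, -2.7]
finger_gap: 0.167
clock: 7.65
eef_pos: [0.5522, -0.3246, 0.1475]
tool_rot: [0.281, 3.127, -0.001]
ft_force: [0.1, -0.1, -3.3]
finger_gap: 0.166
clock 7.7 tcp [ 0.5519 -0.3247  0.1472] jaw 1.3913 q7 1.588 F [-0.5  0.3 -3.5] gap 0.165
shift mm [57.1  0.6 -2.9] turn 0.0029 alt -3.1387
```

View pics/w5.png

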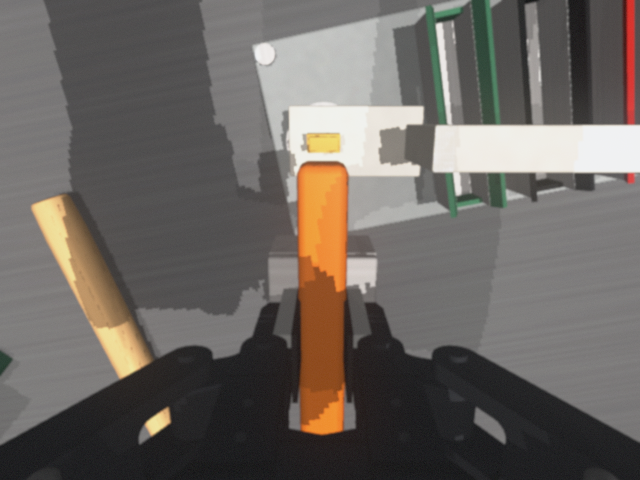

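Run:
```python
from h import *
w=load("w5"); crop("w5",(290,120,370,180),10,"w5c")
for x in blobs(mask(w,(18,120,120),(32,255,255),(295,125,350,160)),10): print("brass",x[0],x[1],x[2],rect(w,x[2],.064))
m=mask(w,(22,120,215),(32,255,255),(295,125,350,160))
for x in blobs(m,10): print("bright",x[0],x[1],x[2],rect(w,x[2],.064))
```

```text
brass 558 [322.99820789 142.47132616] ((322.5, 142.5), (17.0, 31.0), 90.0) (array([ 0.49538378, -0.31452949]), np.float64(79.69008374742491), [0.008708523204631355, 0.01618562474604849])
bright 473 [324.21141649 142.57716702] ((323.0, 142.5), (17.0, 30.0), 90.0) (array([ 0.49543075, -0.31427128]), np.float64(79.69008374742488), [0.008708523204631355, 0.015663504547686394])
```

View pics/w5c.png

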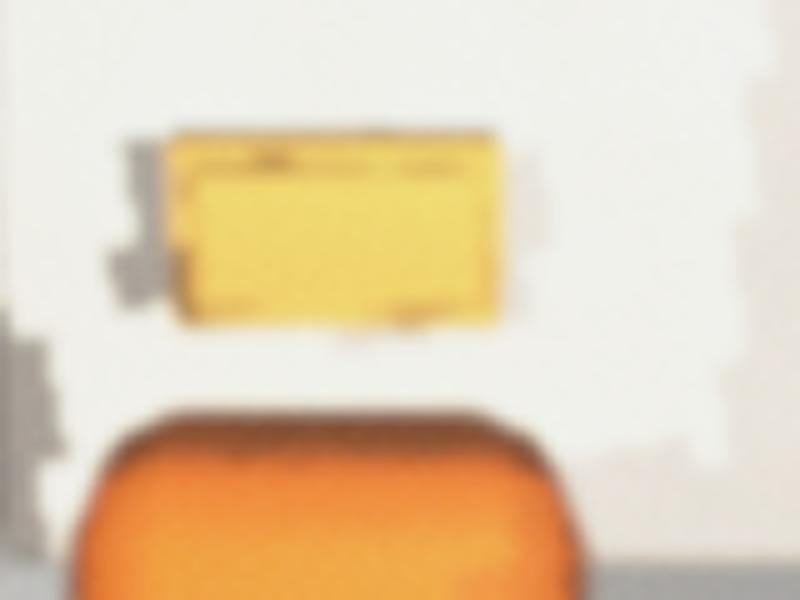

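Run:
```python
from h import *
w=load("w5"); p=onz(w,[[323.7,144.0]],.064)[0]; print(p)
goto([p[0],p[1],0.105],np.radians(79.6))
```

```text
[ 0.49623062 -0.31404237  0.064     ]
clock 7.7 tcp [ 0.5519 -0.3247  0.1472] jaw 1.3913 q7 1.588 F [-0.5  0.3 -3.5] gap 0.165
shift mm [56.7  0.5 42.1] turn 0.002 alt -3.1396
```

```bash
python3 -m handwheel '{"grip":[0,0,0,0,0],"linear":[[0.02,0,0],[0.04,0.0005,0],[0.0565,0.0005,0.01],[0.0565,0.0005,0.025],[0.0565,0.0005,0.037]],"turn":[0.002,0.002,0.002,0.002,0.002]}' 80 && python3 -m handwheel '{"grip":[0,0,0],"linear":[[0,0,0],[0,0,0],[0,0,0]],"turn":[0,0,0]}'
python3 - <<'E'
from h import *
goto([0.4960,-0.3140,0.105],np.radians(79.6))
snap("scene","s2"); crop("s2",(180,200,380,310),4,"s2c")
E
```

```text
clock: 8.2
eef_pos: [0.4955, -0.3146, 0.1087]
tool_rot: [0.286, 3.128, -0.001]
ft_force: [-0.3, -0.5, -2.5]
finger_gap: 0.163
clock: 8.5
eef_pos: [0.4962, -0.3141, 0.1096]
tool_rot: [0.284, 3.128, 0.0]
ft_force: [0.3, 0.8, -2.9]
finger_gap: 0.165
clock 8.5 tcp [ 0.4962 -0.3141  0.1096] jaw 1.3895 q7 1.617 F [ 0.3  0.8 -2.9] gap 0.165
shift mm [0.3 0.  4.6] turn 0.0002 alt -3.1414
```

View pics/s2c.png

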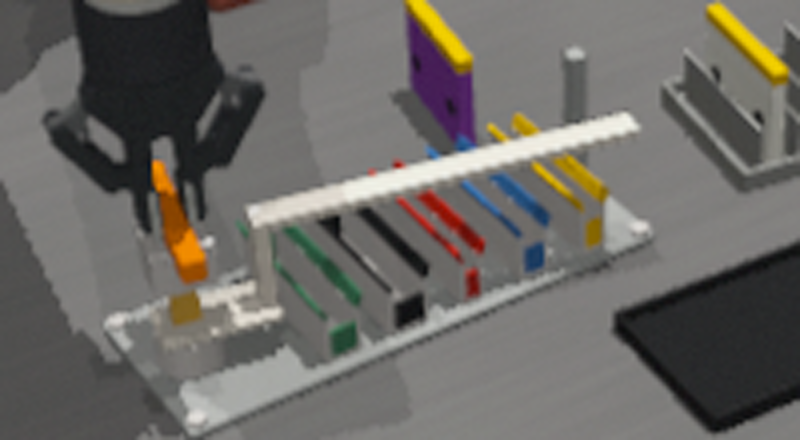

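The key hangs right above the spindle. I'll descend in small steps and watch the force.

```bash
python3 -m handwheel '{"grip":[0,0,0,0,0],"linear":[[0,0,0.004],[0,0,0.008],[0,0,0.012],[0,0,0.015],[0,0,0.015]],"turn":[0,0,0,0,0]}' && python3 -m handwheel '{"grip":[0,0,0],"linear":[[0,0,0.003],[0,0,0.005],[0,0,0.005]],"turn":[0,0,0]}'
```

```text
clock: 9.05
eef_pos: [0.495, -0.3141, 0.0936]
tool_rot: [-0.285, -3.128, -0.001]
ft_force: [-0.3, 0.4, -3.5]
finger_gap: 0.163
clock: 9.35
eef_pos: [0.4957, -0.3143, 0.0891]
tool_rot: [0.285, 3.128, -0.0]
ft_force: [2.3, 0.6, -4.2]
finger_gap: 0.162
```

```bash
python3 -m handwheel '{"grip":[0,0,0,0],"linear":[[0,0,0.003],[0,0,0.006],[0,0,0.009],[0,0,0.009]],"turn":[0,0,0,0]}' && python3 -m handwheel '{"grip":[0,0,0,0],"linear":[[0,0,0.002],[0,0,0.004],[0,0,0.006],[0,0,0.006]],"turn":[0,0,0,0]}'
```

```text
clock: 9.75
eef_pos: [0.4957, -0.3142, 0.0799]
tool_rot: [0.285, 3.128, 0.0]
ft_force: [5.1, -1.7, -4.9]
finger_gap: 0.161
clock: 10.15
eef_pos: [0.4958, -0.3143, 0.0745]
tool_rot: [0.285, 3.128, -0.0]
ft_force: [4.1, -0.7, 0.8]
finger_gap: 0.163
```

Fully seated: the TCP is at 74.5 mm, as expected, with light contact. Next I swing the bar open, which is a positive turn (clockwise from above).

```bash
python3 -m handwheel '{"grip":[0,0,0,0,0],"linear":[[0,0,0],[0,0,0],[0,0,0],[0,0,0],[0,0,0]],"turn":[0.06,0.14,0.22,0.3,0.38]}'
python3 - <<'E'
from h import *
goto([0.4960,-0.3140,0.0745],np.radians(19.3))
E
```

```text
clock: 10.65
eef_pos: [0.4965, -0.3141, 0.0746]
tool_rot: [0.874, 3.015, 0.001]
ft_force: [7.1, -0.3, -0.7]
finger_gap: 0.163
clock 10.65 tcp [ 0.4965 -0.3141  0.0746] jaw 1.0064 q7 1.239 F [ 7.1 -0.3 -0.7] gap 0.163
shift mm [ 0.5 -0.2  0.1] turn 0.6695 alt -2.4721
```

```bash
python3 -m handwheel '{"grip":[0,0,0,0,0],"linear":[[0,0,0],[0,0,0],[0,0,0],[0,0,0],[0,0,0]],"turn":[0.1,0.2,0.3,0.4,0.5]}' && python3 -m handwheel '{"grip":[0,0,0,0],"linear":[[0,0,0],[0,0,0],[0,0,0],[0,0,0]],"turn":[0.08,0.15,0.17,0.17]}'
python3 - <<'E'
from h import *
goto([0.4960,-0.3140,0.0745],np.radians(19.3))
snap("scene","s3"); crop("s3",(180,200,420,350),3.2,"s3c")
E
```

```text
clock: 11.15
eef_pos: [0.4964, -0.3142, 0.0746]
tool_rot: [1.594, 2.705, 0.001]
ft_force: [6.7, -0.1, -1.8]
finger_gap: 0.161
clock: 11.55
eef_pos: [0.496, -0.3143, 0.0746]
tool_rot: [1.814, 2.563, 0.0]
ft_force: [4.5, -0.4, -0.1]
finger_gap: 0.165
clock 11.55 tcp [ 0.496  -0.3143  0.0746] jaw 0.3389 q7 0.622 F [ 4.5 -0.4 -0.1] gap 0.165
shift mm [0.3 0.1 0.1] turn 0.002 alt -3.1396
```

View pics/s3c.png

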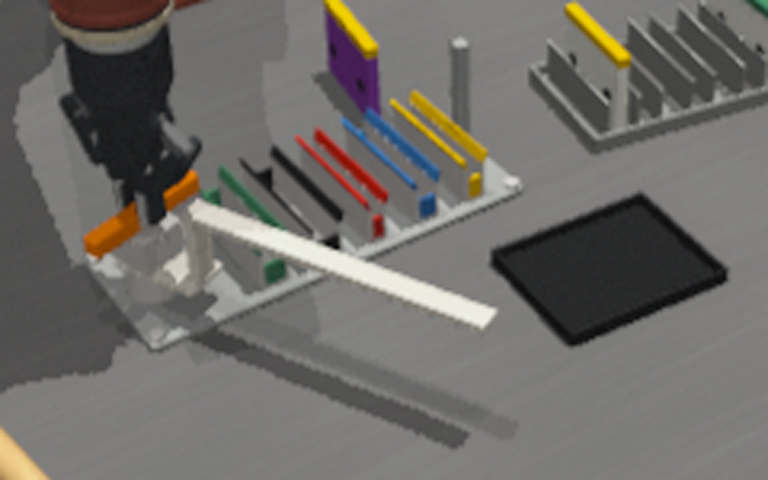

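```bash
python3 -m handwheel '{"grip":[0,0,0,0],"linear":[[0,0,0],[0,0,0],[0,0,0],[0,0,0]],"turn":[0.05,0.1,0.1,0.1]}' && python3 -m handwheel '{"grip":[0.4,0.4,0.4,0.4],"linear":[[0,0,0],[0,0,0],[0,0,0],[0,0,0]],"turn":[0,0,0,0]}'
```

```text
clock: 12.0
eef_pos: [0.4959, -0.3143, 0.0746]
tool_rot: [1.939, 2.47, 0.001]
ft_force: [5.1, -1.4, 0.5]
finger_gap: 0.162
clock: 12.4
eef_pos: [0.4948, -0.3142, 0.074]
tool_rot: [-1.94, -2.47, 0.0]
ft_force: [-0.5, 0.3, -0.2]
finger_gap: 0.399
```

```bash
python3 -m handwheel '{"grip":[0.4,0.4,0.4,0.4,0.4],"linear":[[0,0,-0.03],[0,0,-0.08],[0,0,-0.13],[0,0,-0.18],[0,0,-0.2]],"turn":[0,0,0,0,0]}'
python3 - <<'E'
from h import *
goto([0.58,0.20,0.28],np.radians(83)); print(np.round(bot.observe()["q"],3))
snap("wrist","w6")
E
```

```text
clock: 12.9
eef_pos: [0.4966, -0.3146, 0.2796]
tool_rot: [1.937, 2.466, 0.0]
ft_force: [0.3, -0.4, 0.0]
finger_gap: 0.399
clock 12.9 tcp [ 0.4966 -0.3146  0.2796] jaw 0.2391 q7 0.618 F [ 0.3 -0.4  0. ] gap 0.399
shift mm [480.2 202.9  -1.8] turn -1.2095 alt 1.9321
[ 1.018  0.239 -0.632  1.527  0.143  1.416  0.618]
```

View pics/w6.png

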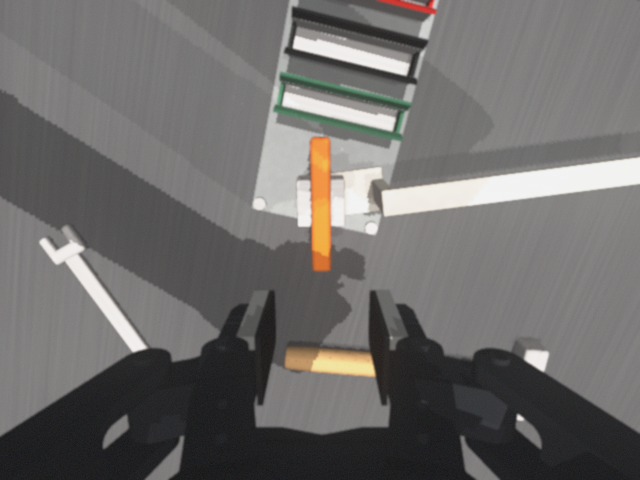

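Run:
```python
from h import *
w=load("w6")
B=onz(w,[[383,192],[640,158]],.106);d=B[1]-B[0];print("bar ang",np.degrees(np.arctan2(d[1],d[0])))
for (c,a,l),px in keypos(w,.090,(290,120,350,280)): print("key",c.round(4),round(a,2),np.round(l,4),px)
m=mask(w,(60,70,40),(90,255,255),(260,60,425,145)); ys,xs=np.where(m>0); r=cv2.minAreaRect(np.c_[xs,ys].astype(np.float32)); print("green slot",rect(w,r,.053))
# rack corners: washers at base corners
print("buttons",onz(w,[[259,204],[372,229]],.010).round(4).tolist())
```

```text
bar ang 21.26475101086506
key [ 0.4951 -0.3141] 104.63 [0.0147 0.1078] [320.44865083 204.02496979]
green slot (array([ 0.49452418, -0.23405076]), np.float64(1.4026888721731836), [0.031355594487577104, 0.10985031749898659])
buttons [[0.4392, -0.3413, 0.01], [0.5552, -0.3395, 0.01]]
```

```bash
python3 -m handwheel '{"grip":[1,1,1,1,1],"linear":[[0.044,0.019,0],[0.088,0.038,0],[0.132,0.056,0],[0.176,0.075,0],[0.22,0.094,0]],"turn":[-0.12,-0.24,-0.36,-0.48,-0.6]}'
python3 - <<'E'
from h import *
goto([0.57,0.24,0.27],np.radians(83)); print(np.round(bot.observe()["q"],3))
E
```

```text
clock: 13.45
eef_pos: [0.5342, -0.0765, 0.274]
tool_rot: [-1.117, -2.936, 0.001]
ft_force: [0.9, 0.0, -0.5]
finger_gap: 0.999
clock 13.45 tcp [ 0.5342 -0.0765  0.274 ] jaw 0.8436 q7 0.802 F [ 0.9  0.  -0.5] gap 0.999
shift mm [183.7 260.3   3.8] turn -0.6051 alt 2.5365
[ 0.824  0.169 -0.85   1.635  0.129  1.397  0.802]
```

```bash
python3 -m handwheel '{"grip":[1,1,1,1,1],"linear":[[0.028,0.04,0],[0.056,0.08,0],[0.085,0.12,0],[0.113,0.16,0],[0.14,0.2,0]],"turn":[-0.12,-0.24,-0.36,-0.48,-0.6]}'
python3 - <<'E'
from h import *
goto([0.57,0.24,0.27],np.radians(83)); print(np.round(bot.observe()["q"],3))
E
```

```text
clock: 13.95
eef_pos: [0.5638, 0.1657, 0.2741]
tool_rot: [0.2, 3.135, -0.001]
ft_force: [1.0, -0.1, 0.4]
finger_gap: 1.002
clock 13.95 tcp [0.5638 0.1657 0.2741] jaw 1.4433 q7 0.858 F [ 1.  -0.1  0.4] gap 1.002
shift mm [ 3.3 74.5  4. ] turn -0.0053 alt 3.1363
[ 0.456  0.344 -1.031  1.518  0.297  1.447  0.858]
```

```bash
python3 -m handwheel '{"grip":[1,1,1,1],"linear":[[0.002,0.035,0],[0.003,0.07,0.004],[0.003,0.074,0.004],[0.003,0.074,0.004]],"turn":[0,0,0,0]}'
python3 - <<'E'
from h import *
goto([0.57,0.24,0.27],np.radians(83)); print(np.round(bot.observe()["q"],3))
snap("wrist","w7");snap("scene","s7"); crop("s7",(330,160,470,260),5,"s7c")
E
```

```text
clock: 14.35
eef_pos: [0.5701, 0.2391, 0.2696]
tool_rot: [-0.203, -3.134, -0.0]
ft_force: [-0.8, -0.1, 0.5]
finger_gap: 0.998
clock 14.35 tcp [0.5701 0.2391 0.2696] jaw 1.4417 q7 0.715 F [-0.8 -0.1  0.5] gap 0.998
shift mm [ 0.2  0.9 -0.4] turn -0.0069 alt 3.1347
[ 0.289  0.422 -1.019  1.449  0.357  1.469  0.715]
```

View pics/w7.png

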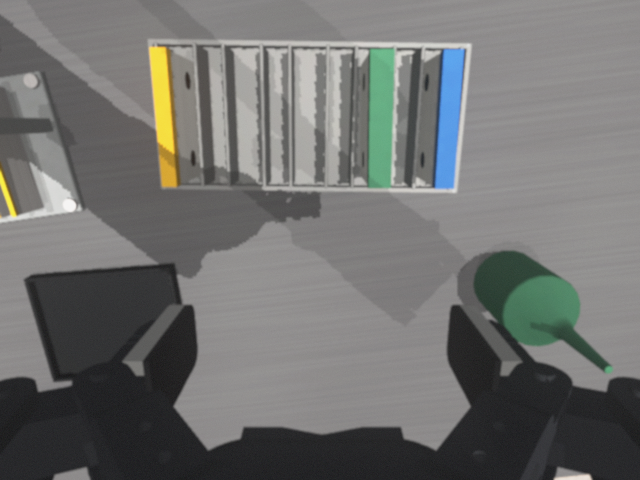

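View pics/s7c.png

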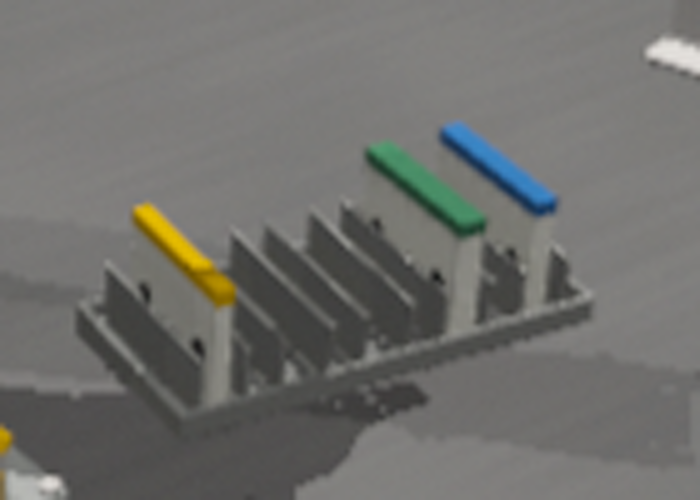

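Wrist view: tray (150,40)-(470,190), yellow top edge at (165,117), green at (381,117), blue at (449,117). All bodies are aluminium. I'll triangulate the top edges to get lean.

```bash
cat >> h.py <<'E'
COL={"y":((18,120,110),(34,255,255)),"b":((100,110,70),(118,255,255)),"g":((60,75,50),(88,255,255))}
E
python3 - <<'E'
from h import *
w=load("w7");s=load("s7")
roi={"y":(140,40,190,195),"g":(360,40,400,195),"b":(425,40,475,195)}
rs={"y":(350,195,385,225),"g":(400,185,430,212),"b":(415,180,445,206)}
for k in "ygb":
    b=blobs(mask(w,*COL[k],roi[k]),50)[0]; sb=blobs(mask(s,*COL[k],rs[k]),20)[0]
    c,a,l=rect(w,b[2],.084); P=np.sort(cv2.boxPoints(b[2]),0)
    print(k,b[1].round(1),c.round(4),round(a,1),np.round(l,4),"scene",sb[1].round(1),"tri",[np.round(x,4) for x in tri(w,b[1],s,sb[1])])
T=onz(w,[[150,41],[470,45],[457,190],[163,188]],.044); print("tray corners z.044",T.round(4).tolist(),T.mean(0))
# divider tops (z=.044) approx columns at row mid 117
print(onz(w,[[198,117],[228,117],[263,117],[291,117],[326,117],[354,117],[394,117],[418,117]],.044).round(4)[:,:2].tolist())
E
python3 - <<'E'
import sys; sys.path.insert(0,'.')
import os; os.chdir('.')
from h import *
crop("w7",(140,30,480,200),2.3,"w7c")
E
```

```text
y [164.4 114.1] [0.4848 0.131 ] 172.4 [0.0145 0.1012] scene [366.5 210.8] tri [array([0.4821, 0.13  , 0.0764]), np.float64(0.0039)]
g [380.  116.3] [0.5066 0.2911] 173.4 [0.0174 0.0991] scene [414.8 197.4] tri [array([0.5042, 0.2929, 0.0759]), np.float64(0.0017)]
b [448.1 116.2] [0.5135 0.3409] 171.7 [0.0164 0.1004] scene [429.2 193.4] tri [array([0.5105, 0.3445, 0.0755]), np.float64(0.0006)]
tray corners z.044 [[0.4219, 0.1186, 0.044], [0.4582, 0.3736, 0.044], [0.5746, 0.358, 0.044], [0.5394, 0.1018, 0.044]] [0.49852187 0.23797787 0.044     ]
[[0.4845, 0.1447], [0.4878, 0.1697], [0.4916, 0.1989], [0.4947, 0.2223], [0.4985, 0.2514], [0.5015, 0.2748], [0.5059, 0.3082], [0.5085, 0.3282]]
```

View pics/w7c.png

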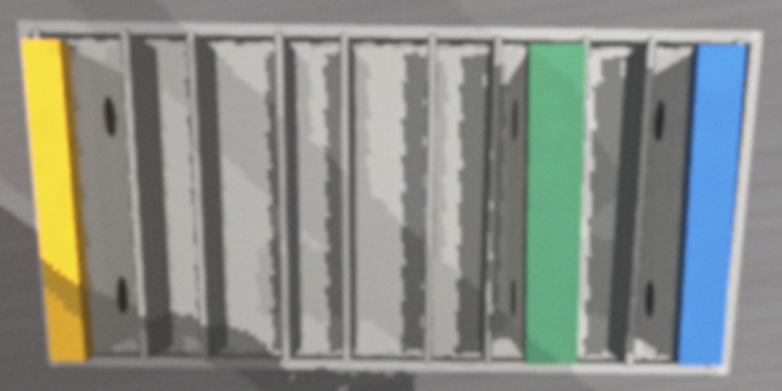

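Upright to within the tolerance, all three plates can be taken by their tops. Yellow first.

Run:
```python
from h import *
goto([0.4855,0.1305,0.15],np.radians(82.4))
```

```text
clock 14.45 tcp [0.571  0.2366 0.2699] jaw 1.4379 q7 0.715 F [ 0.3 -0.1  0. ] gap 1.0
shift mm [  70.7 -116.4  120. ] turn -0.0003 alt 3.1413
```

```bash
python3 -m handwheel '{"grip":[0.5,0.5,0.5,0.5,0.5],"linear":[[0.02,-0.035,0.02],[0.04,-0.075,0.05],[0.06,-0.11,0.08],[0.07,-0.116,0.11],[0.07,-0.116,0.12]],"turn":[0,0,0,0,0]}' && python3 -m handwheel '{"grip":[0.5,0.5],"linear":[[0,0,0],[0,0,0]],"turn":[0,0]}'
python3 - <<'E'
from h import *
w=snap("wrist","w8")
goto([0.4855,0.1305,0.05],np.radians(82.4)); print(np.round(bot.observe()["q"],3))
for b in blobs(mask(w,*COL["y"]),100)[:2]: print(b[1],rect(w,b[2],.084))
E
```

```text
clock: 14.95
eef_pos: [0.484, 0.1274, 0.1477]
tool_rot: [-0.216, -3.131, 0.007]
ft_force: [0.2, 0.6, 0.1]
finger_gap: 0.499
clock: 15.15
eef_pos: [0.4876, 0.1329, 0.1517]
tool_rot: [0.207, 3.133, 0.002]
ft_force: [-0.0, -0.0, 1.0]
finger_gap: 0.502
clock 15.2 tcp [0.4877 0.1333 0.1518] jaw 1.4397 q7 0.902 F [0.3 0.8 0.4] gap 0.496
shift mm [  2.   -3.2 101.8] turn 0.0016 alt -3.14
[ 0.61   0.239 -1.067  1.874  0.228  1.157  0.902]
[316.31276697 243.53203607] (array([0.48530115, 0.1299133 ]), np.float64(172.69201557494011), [0.012302741338789204, 0.10130051978713597])
[ 44.1448468  325.74930362] (array([ 0.50777058, -0.02423622]), np.float64(1.850627960280271), [0.01156873294852157, 0.043330014195736385])
```

View pics/w8.png

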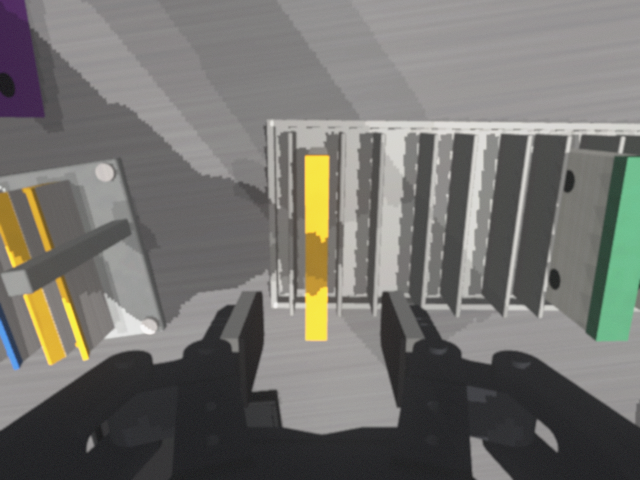

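The yellow plate at (316,243) stands upright, centred in its bay (walls at columns 291 and 341), and the jaws straddle it. Next I descend.

```bash
python3 -m handwheel '{"grip":[0.5,0.5,0.5,0.5,0.5],"linear":[[0.002,-0.003,0.025],[0.002,-0.003,0.05],[0.002,-0.003,0.07],[0.002,-0.003,0.085],[0.002,-0.003,0.085]],"turn":[0,0,0,0,0]}' 60 && python3 -m handwheel '{"grip":[0.5,0.5,0.5,0,0],"linear":[[0,0,0.008],[0,0,0.016],[0,0,0.016],[0,0,0.016],[0,0,0.016]],"turn":[0,0,0,0,0]}' 60 && python3 -m handwheel '{"grip":[0,0,0],"linear":[[0,0,0],[0,0,0],[0,0,0]],"turn":[0,0,0]}' 60
```

```text
clock: 15.7
eef_pos: [0.4835, 0.13, 0.0643]
tool_rot: [-0.205, -3.133, -0.001]
ft_force: [-0.3, 0.3, 0.9]
finger_gap: 0.499
clock: 16.2
eef_pos: [0.4841, 0.1294, 0.0496]
tool_rot: [0.207, 3.134, 0.0]
ft_force: [0.6, -0.8, -1.1]
finger_gap: 0.167
clock: 16.5
eef_pos: [0.4842, 0.1294, 0.0497]
tool_rot: [0.207, 3.134, 0.0]
ft_force: [0.1, -0.3, 6.1]
finger_gap: 0.119
```

```bash
python3 -m handwheel '{"grip":[0,0,0,0,0],"linear":[[0,0,-0.015],[0,0,-0.04],[0,0,-0.08],[0,0,-0.12],[0,0,-0.15]],"turn":[0,0,0,0,0]}' 60
python3 - <<'E'
from h import *
goto([0.57,-0.042,0.20],np.radians(90.9)); print(np.round(bot.observe()["q"],3))
E
```

```text
clock: 17.0
eef_pos: [0.4837, 0.1301, 0.2021]
tool_rot: [0.205, 3.134, 0.001]
ft_force: [0.5, -0.3, -1.6]
finger_gap: 0.12
clock 17.0 tcp [0.4837 0.1301 0.2021] jaw 1.44 q7 0.967 F [ 0.5 -0.3 -1.6] gap 0.12
shift mm [-108.  -159.4    2.2] turn -0.1465 alt 2.9951
[ 0.67   0.167 -1.099  1.82   0.157  1.248  0.967]
```

```bash
python3 -m handwheel '{"grip":[0,0,0,0,0],"linear":[[-0.026,-0.036,0],[-0.052,-0.075,0],[-0.08,-0.115,0],[-0.104,-0.15,0],[-0.108,-0.159,0]],"turn":[-0.05,-0.1,-0.146,-0.146,-0.146]}' && python3 -m handwheel '{"grip":[0,0,0],"linear":[[0,0,0],[0,0,0],[0,0,0]],"turn":[0,0,0]}'
python3 - <<'E'
from h import *
w=snap("wrist","w9")
goto([0.4917,-0.042,0.15],np.radians(90.9)); print(np.round(bot.observe()["q"],3))
E
```

```text
clock: 17.5
eef_pos: [0.5711, -0.0485, 0.1991]
tool_rot: [0.011, -3.141, 0.001]
ft_force: [-0.6, 0.2, -2.4]
finger_gap: 0.124
clock: 17.8
eef_pos: [0.5695, -0.0403, 0.1997]
tool_rot: [-0.027, 3.141, 0.0]
ft_force: [0.4, 0.2, -1.1]
finger_gap: 0.118
clock 17.85 tcp [ 0.5695 -0.0406  0.1996] jaw 1.5877 q7 1.352 F [-0.2  0.5 -2.4] gap 0.121
shift mm [77.8 -0.1 49.6] turn 0.0012 alt -3.1404
[ 0.809  0.341 -0.989  1.667  0.295  1.294  1.352]
```

View pics/w9.png

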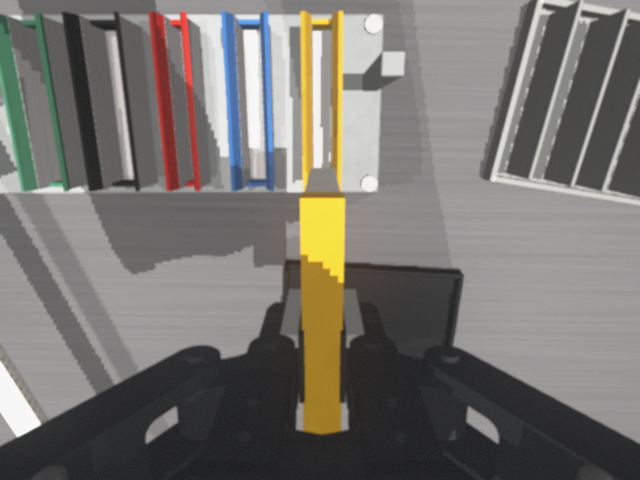

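```bash
cat >> h.py <<'E'
def slot(w,k,roi,z=.053):
    m=mask(w,*COL[k],roi); ys,xs=np.where(m>0); pts=[]
    for v in range(roi[1]+10,roi[3]-8,4):
        u=np.where(m[v,roi[0]:roi[2]])[0]
        if len(u)>3: pts.append((v,u.min()+roi[0]-.5,u.max()+roi[0]+.5))
    p=np.array(pts); L=onz(w,np.c_[p[:,1],p[:,0]],z)[:,:2];Rr=onz(w,np.c_[p[:,2],p[:,0]],z)[:,:2]
    mid=(L+Rr)/2; k1=np.polyfit(mid[:,0],mid[:,1],1); k1=np.polyfit(mid[:,0],mid[:,1],1,w=(abs(mid[:,1]-np.polyval(k1,mid[:,0]))<.002)+1e-6)
    r=cv2.minAreaRect(np.c_[xs,ys].astype(np.float32))
    print("slot",k,"axis ang",round(np.degrees(np.arctan(k1[0])),2),"width",np.round(np.linalg.norm(L-Rr,axis=1)[[0,len(L)//2,-1]],4),"rect",rect(w,r,z),"y at x=.4917",round(np.polyval(k1,.4917),4))
    return k1
E
python3 - <<'E'
from h import *
w=load("w9"); slot(w,"y",(292,8,352,165)); slot(w,"b",(215,8,282,190))
e,M,s=pose()
b=max((x for x in blobs(mask(w,*COL["y"],(290,185,360,440)),100)),key=lambda x:x[0]); print("held",b[1],rect(w,b[2],e[2]+.034), "tcp",e)
print("washers",onz(w,[[373,24],[369,184]],.010).round(4).tolist(), "post top",onz(w,[[393,64]],.114))
E
```

```text
slot y axis ang 1.05 width [0.0262 0.0273 0.0264] rect (array([ 0.48171944, -0.04274807]), np.float64(0.1490854708581537), [0.02608053526483336, 0.09396711052644673]) y at x=.4917 -0.0424
slot b axis ang 0.99 width [0.0287 0.0288 0.0281] rect (array([ 0.49098602, -0.09001601]), np.float64(2.1329263462045485), [0.028797034737606707, 0.11097137014700104]) y at x=.4917 -0.0901
held [321.88378825 306.50558313] (array([ 0.55634085, -0.04116046]), np.float64(1.7487873661319555), [0.011757208139274356, 0.07461831503080933]) tcp [ 0.5695135  -0.04055613  0.19964336]
washers [[0.4327, -0.0062, 0.01], [0.5478, -0.0038, 0.01]] post top [[ 0.4723037  -0.00639775  0.114     ]]
```

Near the yellow slot the stop post (393,64) stands only 36 mm beside the plate. A centred grip would bring the finger linkage close to it. There's plenty of time, so I'll set the plate back in its bay and regrip it about 20 mm towards rack +x.

```bash
python3 -m handwheel '{"grip":[0,0,0,0,0],"linear":[[0.02,0.04,0],[0.04,0.08,0],[0.06,0.12,0],[0.083,0.155,0],[0.085,0.168,0]],"turn":[0.05,0.1,0.146,0.146,0.146]}' 60 && python3 -m handwheel '{"grip":[0,0,0],"linear":[[0,0,0],[0,0,0],[0,0,0]],"turn":[0,0,0]}'
python3 - <<'E'
from h import *
goto([0.4842,0.1294,0.0505],1.44)
E
```

```text
clock: 18.35
eef_pos: [0.479, 0.1297, 0.1997]
tool_rot: [0.195, 3.135, -0.002]
ft_force: [1.0, -0.6, -1.3]
finger_gap: 0.12
clock: 18.65
eef_pos: [0.4829, 0.1234, 0.1991]
tool_rot: [-0.209, -3.135, 0.0]
ft_force: [-0.3, 0.5, -2.0]
finger_gap: 0.121
clock 18.65 tcp [0.4829 0.1234 0.1991] jaw 1.4378 q7 0.981 F [-0.3  0.5 -2. ] gap 0.121
shift mm [ -0.5   6.2 148.6] turn -0.0022 alt 3.1394
```

```bash
python3 -m handwheel '{"grip":[0,0,0,0,0],"linear":[[0,0.006,0.02],[-0.001,0.006,0.05],[-0.001,0.006,0.08],[-0.001,0.006,0.105],[-0.001,0.006,0.125]],"turn":[0,0,0,0,0]}' 60 && python3 -m handwheel '{"grip":[0,0,0],"linear":[[0,0,0.01],[0,0,0.02],[0,0,0.02]],"turn":[0,0,0]}'
python3 - <<'E'
from h import *
goto([0.4842,0.1294,0.0505],1.44)
E
```

```text
clock: 19.15
eef_pos: [0.4842, 0.1289, 0.0724]
tool_rot: [-0.21, -3.133, -0.0]
ft_force: [0.0, -0.3, -2.2]
finger_gap: 0.12
clock: 19.45
eef_pos: [0.4842, 0.1297, 0.0535]
tool_rot: [-0.208, -3.133, -0.0]
ft_force: [0.3, -0.4, -1.9]
finger_gap: 0.124
clock 19.45 tcp [0.4842 0.1297 0.0535] jaw 1.4383 q7 0.781 F [ 0.3 -0.4 -1.9] gap 0.124
shift mm [-0.1 -0.2  3. ] turn -0.0017 alt 3.1399
```

```bash
python3 -m handwheel '{"grip":[0,0,0.35,0.35,0.35],"linear":[[0,0,0.002],[0,0,0.0035],[0,0,0.0035],[0,0,0.0035],[0,0,0.0035]],"turn":[0,0,0,0,0]}' && python3 -m handwheel '{"grip":[0.35,0.35,0.35,0.35,0.35],"linear":[[-0.006,0,0],[-0.014,0,0],[-0.02,0,0],[-0.02,0,0],[-0.02,0,0]],"turn":[0,0,0,0,0]}' && python3 -m handwheel '{"grip":[0,0,0,0,0],"linear":[[0,0,0],[0,0,0],[0,0,0],[0,0,0],[0,0,0]],"turn":[0,0,0,0,0]}' 80
```

```text
clock: 19.95
eef_pos: [0.4847, 0.1302, 0.0511]
tool_rot: [0.207, 3.134, 0.0]
ft_force: [0.2, -0.0, -0.4]
finger_gap: 0.353
clock: 20.45
eef_pos: [0.5042, 0.1277, 0.0506]
tool_rot: [-0.207, -3.134, -0.001]
ft_force: [0.2, -0.6, -0.3]
finger_gap: 0.349
clock: 20.95
eef_pos: [0.5041, 0.1276, 0.0508]
tool_rot: [0.207, 3.135, 0.0]
ft_force: [-0.6, 0.1, 1.7]
finger_gap: 0.115
```

```bash
python3 -m handwheel '{"grip":[0,0,0,0,0],"linear":[[0,0,-0.015],[0,0,-0.04],[0,0,-0.08],[0,0,-0.11],[0,0,-0.13]],"turn":[0,0,0,0,0]}' 80
python3 - <<'E'
from h import *
goto([0.57,-0.042,0.18],np.radians(91)); print(np.round(bot.observe()["q"],3))
E
```

```text
clock: 21.45
eef_pos: [0.5046, 0.128, 0.1838]
tool_rot: [0.206, 3.132, 0.0]
ft_force: [0.8, -0.5, -0.8]
finger_gap: 0.118
clock 21.45 tcp [0.5046 0.128  0.1838] jaw 1.4395 q7 0.922 F [ 0.8 -0.5 -0.8] gap 0.118
shift mm [ -87.  -160.     3.9] turn -0.1487 alt 2.9929
[ 0.625  0.245 -1.077  1.802  0.23   1.228  0.922]
```

```bash
python3 -m handwheel '{"grip":[0,0,0,0,0],"linear":[[-0.022,-0.04,0],[-0.044,-0.08,0],[-0.066,-0.12,0],[-0.08,-0.148,0],[-0.087,-0.16,0.003]],"turn":[-0.05,-0.1,-0.149,-0.149,-0.149]}' 80 && python3 -m handwheel '{"grip":[0,0,0],"linear":[[0,0,0],[0,0,0],[0,0,0]],"turn":[0,0,0]}'
python3 - <<'E'
from h import *
w=snap("wrist","w10")
e,M,s=pose(); goto([0.5105,-0.0421,0.13],np.radians(91))
slot(w,"y",(285,8,352,130)); 
b=max((x for x in blobs(mask(w,*COL["y"],(285,140,360,440)),100)),key=lambda x:x[0]); print("held",b[1],rect(w,b[2],e[2]+.0332),cv2.boundingRect(b[3]))
E
```

```text
clock: 21.95
eef_pos: [0.5701, -0.0468, 0.1783]
tool_rot: [-0.019, 3.141, -0.001]
ft_force: [-0.8, 1.2, -2.2]
finger_gap: 0.117
clock: 22.25
eef_pos: [0.569, -0.0403, 0.1782]
tool_rot: [-0.031, 3.141, 0.001]
ft_force: [-0.5, 0.4, -2.4]
finger_gap: 0.112
clock 22.3 tcp [ 0.5691 -0.0405  0.1782] jaw 1.5908 q7 1.336 F [-0.4  0.3 -1.9] gap 0.118
shift mm [58.6 -0.4 48.2] turn 0.0025 alt -3.139
slot y axis ang 1.16 width [0.026  0.0262 0.0269] rect (array([ 0.47129072, -0.04311981]), np.float64(1.9235103697780733), [0.026399448727761687, 0.06720870946409722]) y at x=.4917 -0.0424
held [321.70269589 278.04022844] (array([ 0.54950369, -0.04130606]), np.float64(1.9235114791727037), [0.011451291082210093, 0.08872659979921217]) (299, 140, 46, 294)
```

View pics/w10.png

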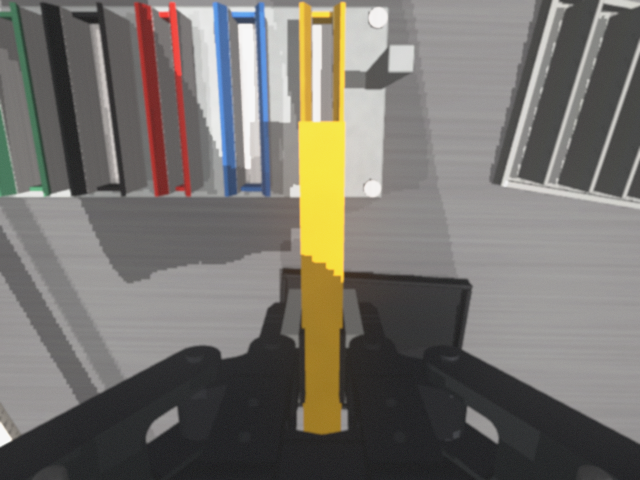

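Run:
```python
from h import *
w=load("w10");e=np.array([.5691,-.0405,.1782])
p=onz(w,[[300,121.5],[343.5,121.5]],.2114);print(p.round(4)); c=p.mean(0)+np.array([.05,.05*.0175,0]);print("plate centre",c.round(4),"rel tcp",(c-e).round(4))
d=np.array([.4915,-.0424])-c[:2]; print("move world",d)
```

```text
[[ 0.5007 -0.0477  0.2114]
 [ 0.5005 -0.0367  0.2114]]
plate centre [ 0.5506 -0.0413  0.2114] rel tcp [-0.0185 -0.0008  0.0332]
move world [-0.05911956 -0.00108846]
```

```bash
python3 -m handwheel '{"grip":[0,0,0,0,0],"linear":[[0.02,0,0],[0.04,0,0.01],[0.0593,0,0.02],[0.0593,0,0.035],[0.0593,0,0.048]],"turn":[0,0,0,0,0]}' 80 && python3 -m handwheel '{"grip":[0,0,0],"linear":[[0,0,0],[0,0,0],[0,0,0]],"turn":[0,0,0]}'
python3 - <<'E'
from h import *
goto([0.5098,-0.0416,0.0588],np.radians(91)); print(np.round(bot.observe()["q"],3))
snap("scene","s10"); crop("s10",(230,180,400,290),4.5,"s10c")
E
```

```text
clock: 22.8
eef_pos: [0.5102, -0.0432, 0.1293]
tool_rot: [-0.028, 3.141, -0.002]
ft_force: [0.4, -0.2, -2.8]
finger_gap: 0.115
clock: 23.1
eef_pos: [0.5109, -0.043, 0.1302]
tool_rot: [-0.028, 3.141, 0.001]
ft_force: [0.9, -0.6, -2.2]
finger_gap: 0.115
clock 23.1 tcp [ 0.5109 -0.043   0.1302] jaw 1.5887 q7 1.373 F [ 0.9 -0.6 -2.2] gap 0.115
shift mm [ 1.1  1.4 71.4] turn 0.0004 alt -3.1412
[ 0.907  0.28  -1.024  1.882  0.264  1.124  1.373]
```

View pics/s10c.png

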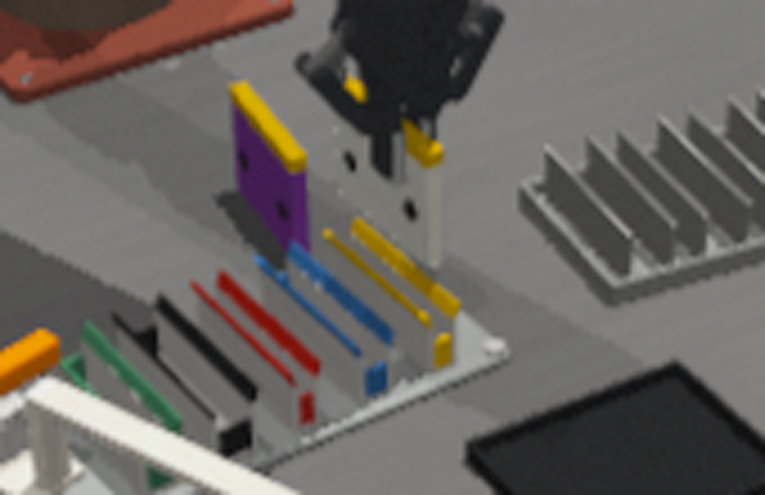

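```bash
python3 -m handwheel '{"grip":[0,0,0,0,0],"linear":[[0.001,0.0014,0.008],[0.001,0.0014,0.016],[0.001,0.0014,0.022],[0.001,0.0014,0.022],[0.001,0.0014,0.022]],"turn":[0,0,0,0,0]}' 80
python3 - <<'E'
from h import *
goto([0.5098,-0.0416,0.0588],np.radians(91))
E
```

```text
clock: 23.65
eef_pos: [0.509, -0.0421, 0.1075]
tool_rot: [0.027, -3.141, -0.001]
ft_force: [-1.2, 0.4, -2.0]
finger_gap: 0.118
clock 23.65 tcp [ 0.509  -0.0421  0.1075] jaw 1.5881 q7 1.346 F [-1.2  0.4 -2. ] gap 0.118
shift mm [-0.8  0.4 48.7] turn -0.0002 alt 3.1414
```

Within a millimetre. I'll lower it into the slot in small steps and watch the force.

```bash
python3 -m handwheel '{"grip":[0,0,0,0,0],"linear":[[0,0.0004,0.005],[0,0.0004,0.01],[0,0.0004,0.015],[0,0.0004,0.02],[0,0.0004,0.02]],"turn":[0,0,0,0,0]}' 80 && python3 -m handwheel '{"grip":[0,0,0,0],"linear":[[0,0,0.006],[0,0,0.012],[0,0,0.015],[0,0,0.015]],"turn":[0,0,0,0]}' 80
```

```text
clock: 24.15
eef_pos: [0.5086, -0.0418, 0.0869]
tool_rot: [0.027, -3.14, -0.001]
ft_force: [-0.5, -0.2, -1.2]
finger_gap: 0.119
clock: 24.55
eef_pos: [0.5087, -0.0417, 0.0721]
tool_rot: [0.027, -3.141, -0.001]
ft_force: [0.2, -0.5, -1.6]
finger_gap: 0.114
```

```bash
python3 -m handwheel '{"grip":[0,0,0,0,0],"linear":[[0,0,0.005],[0,0,0.009],[0,0,0.012],[0,0,0.0135],[0,0,0.0135]],"turn":[0,0,0,0,0]}' 80 && python3 -m handwheel '{"grip":[0,0.22,0.22,0.22,0.22],"linear":[[0,0,0.001],[0,0,0.001],[0,0,0.001],[0,0,0.001],[0,0,0.001]],"turn":[0,0,0,0,0]}'
```

```text
clock: 25.05
eef_pos: [0.5091, -0.0417, 0.0591]
tool_rot: [0.027, -3.141, -0.0]
ft_force: [-0.6, 0.7, -2.0]
finger_gap: 0.114
clock: 25.55
eef_pos: [0.5092, -0.0418, 0.0583]
tool_rot: [-0.027, 3.141, 0.0]
ft_force: [-0.4, 0.4, -0.5]
finger_gap: 0.216
```

```bash
python3 -m handwheel '{"grip":[0.22,0.22,0.22,0.3,0.4],"linear":[[0,0,-0.015],[0,0,-0.035],[0,0,-0.07],[0,0,-0.11],[0,0,-0.15]],"turn":[0,0,0,0,0]}'
python3 - <<'E'
from h import *
e,M,s=pose(); print(e,s["ft_force"])
w=snap("wrist","w11");sc=snap("scene","s11"); crop("s11",(230,180,400,290),4.5,"s11c")
goto([0.515,0.338,0.20],np.radians(82.5)); print(np.round(s["q"],3))
E
```

```text
clock: 26.05
eef_pos: [0.5089, -0.0412, 0.2107]
tool_rot: [-0.029, 3.141, 0.0]
ft_force: [1.5, -0.9, 0.8]
finger_gap: 0.401
[ 0.50886004 -0.04117261  0.21066126] [ 1.48046216 -0.90527683  0.83646691]
clock 26.15 tcp [ 0.5119 -0.0411  0.2142] jaw 1.5887 q7 1.452 F [-0.1  0.8  0.6] gap 0.401
shift mm [ -9.8 379.   13.5] turn 0.1488 alt -2.9928
[ 0.973  0.181 -1.066  1.787  0.166  1.27   1.453]
```

View pics/s11c.png

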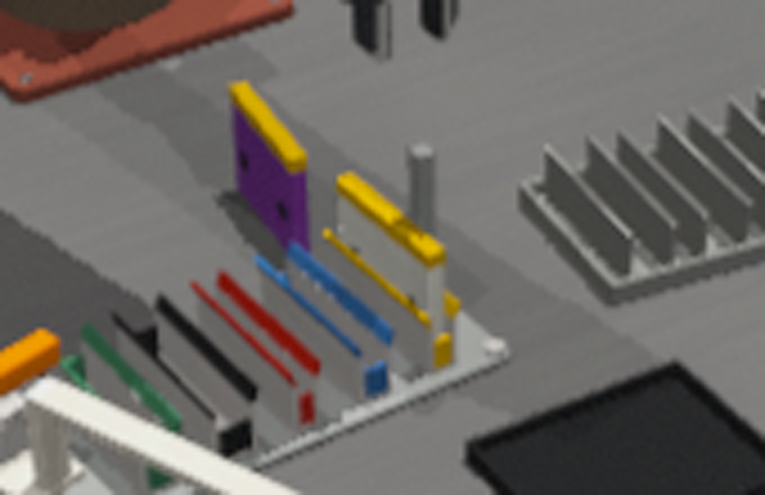

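View pics/w11.png

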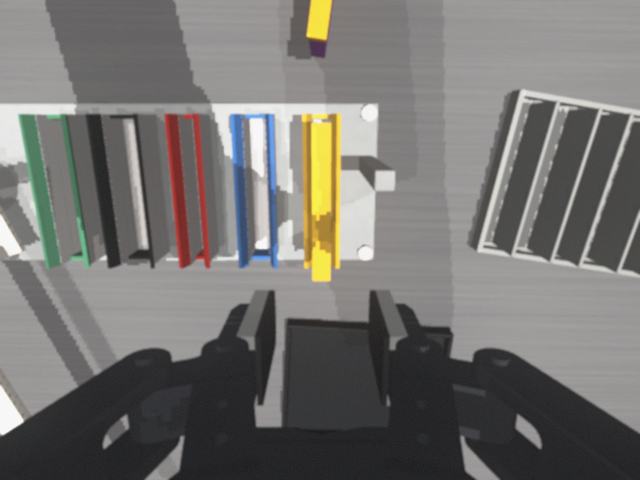

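The yellow plate sits in the yellow slot, (392,215) in the scene crop. Blue is next.

```bash
python3 -m handwheel '{"grip":[0.42,0.42,0.42,0.42,0.42],"linear":[[-0.002,0.045,0],[-0.004,0.09,0],[-0.006,0.135,0],[-0.008,0.18,0],[-0.01,0.225,0]],"turn":[0.03,0.06,0.09,0.12,0.149]}'
python3 - <<'E'
from h import *
goto([0.545,0.338,0.18],np.radians(82.5)); print(np.round(bot.observe()["q"],3))
E
```

```text
clock: 26.65
eef_pos: [0.515, 0.185, 0.2088]
tool_rot: [0.209, 3.134, -0.0]
ft_force: [0.9, 0.3, -0.1]
finger_gap: 0.419
clock 26.65 tcp [0.515  0.185  0.2088] jaw 1.4373 q7 0.785 F [ 0.9  0.3 -0.1] gap 0.419
shift mm [ -9.4 155.7  28.7] turn -0.0026 alt 3.139
[ 0.512  0.31  -1.107  1.707  0.287  1.302  0.785]
```

```bash
python3 -m handwheel '{"grip":[0.42,0.42,0.42,0.42,0.42],"linear":[[-0.002,0.045,0.006],[-0.004,0.09,0.012],[-0.006,0.13,0.02],[-0.008,0.15,0.025],[-0.009,0.155,0.028]],"turn":[0,0,0,0,0]}' && python3 -m handwheel '{"grip":[0.42,0.42,0.42],"linear":[[0,0,0],[0,0,0],[0,0,0]],"turn":[0,0,0]}'
python3 - <<'E'
from h import *
w=snap("wrist","w12")
goto([0.5145,0.342,0.05],np.radians(82.5)); print(np.round(bot.observe()["q"],3))
for k in "bg":
  for b in blobs(mask(w,*COL[k]),300)[:2]: print(k,b[1],rect(w,b[2],.084))
E
```

```text
clock: 27.15
eef_pos: [0.5432, 0.339, 0.1799]
tool_rot: [-0.2, -3.133, -0.002]
ft_force: [-0.6, -0.3, 0.2]
finger_gap: 0.424
clock: 27.45
eef_pos: [0.5451, 0.3342, 0.1807]
tool_rot: [0.21, 3.134, -0.001]
ft_force: [-0.6, 0.7, 1.0]
finger_gap: 0.426
clock 27.5 tcp [0.5451 0.3344 0.1808] jaw 1.437 q7 0.489 F [ 0.6 -0.2  0.4] gap 0.427
shift mm [ 31.5   3.5 130.7] turn -0.0029 alt 3.1387
[ 0.115  0.539 -1.022  1.519  0.467  1.346  0.489]
b [328.55770529 179.94645669] (array([0.51398187, 0.34141117]), np.float64(172.0545976774747), [0.01403645050526503, 0.1007587669376993])
g [239.52425926 180.28685185] (array([0.5067107 , 0.29133851]), np.float64(173.70782801877954), [0.017758528972608493, 0.10028671264933159])
g [458.472879   342.96105702] (array([0.62174454, 0.40911926]), np.float64(34.83567965538221), [0.01730044885370488, 0.036593240796372176])
```

View pics/w12.png

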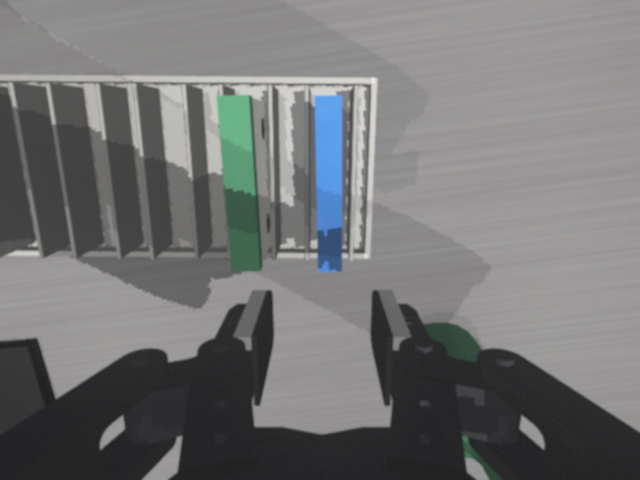

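```bash
python3 - <<'E'
from h import *
goto([0.514,0.3414,0.05],np.radians(82.2))
E
python3 -m handwheel '{"grip":[0.42,0.42,0.42,0.42,0.42],"linear":[[0.015,0.002,0],[0.032,0.003,0.02],[0.032,0.003,0.045],[0.032,0.003,0.07],[0.032,0.003,0.09]],"turn":[0.002,0.002,0.002,0.002,0.002]}' && python3 -m handwheel '{"grip":[0.42,0.42],"linear":[[0,0,0.01],[0,0,0.01]],"turn":[0,0]}'
python3 - <<'E'
from h import *
goto([0.514,0.3414,0.05],np.radians(82.2))
E
```

```text
clock 27.5 tcp [0.5451 0.3344 0.1808] jaw 1.437 q7 0.489 F [ 0.6 -0.2  0.4] gap 0.427
shift mm [ 31.9   2.9 130.7] turn 0.0023 alt -3.1392
clock: 28.0
eef_pos: [0.5119, 0.3426, 0.0894]
tool_rot: [-0.21, -3.134, 0.001]
ft_force: [-0.2, -0.4, -1.1]
finger_gap: 0.421
clock: 28.2
eef_pos: [0.5121, 0.3425, 0.0794]
tool_rot: [-0.21, -3.133, 0.002]
ft_force: [-0.3, 0.9, -0.1]
finger_gap: 0.419
clock 28.2 tcp [0.5121 0.3425 0.0794] jaw 1.4371 q7 0.392 F [-0.3  0.9 -0.1] gap 0.419
shift mm [-2.1 -0.8 29.4] turn 0.0025 alt -3.1391
```

```bash
python3 -m handwheel '{"grip":[0.42,0.42,0.42,0.42,0.42],"linear":[[-0.002,-0.001,0.008],[-0.002,-0.001,0.016],[-0.002,-0.001,0.024],[-0.002,-0.001,0.029],[-0.002,-0.001,0.029]],"turn":[0.002,0.002,0.002,0.002,0.002]}' && python3 -m handwheel '{"grip":[0,0,0,0,0],"linear":[[0,0,0],[0,0,0],[0,0,0],[0,0,0],[0,0,0]],"turn":[0,0,0,0,0]}' 80
```

```text
clock: 28.7
eef_pos: [0.5146, 0.3415, 0.0504]
tool_rot: [-0.213, -3.133, 0.001]
ft_force: [-1.1, -0.2, 0.5]
finger_gap: 0.419
clock: 29.2
eef_pos: [0.5152, 0.3421, 0.0517]
tool_rot: [0.213, 3.134, 0.001]
ft_force: [-0.6, 0.6, 3.6]
finger_gap: 0.148
```

```bash
python3 -m handwheel '{"grip":[0,0,0,0,0],"linear":[[0,0,-0.015],[0,0,-0.04],[0,0,-0.08],[0,0,-0.11],[0,0,-0.13]],"turn":[0,0,0,0,0]}' 80
python3 - <<'E'
from h import *
goto([0.57,-0.09,0.18],np.radians(91)); print(np.round(bot.observe()["q"],3))
E
```

```text
clock: 29.7
eef_pos: [0.5152, 0.3421, 0.1843]
tool_rot: [0.213, 3.133, 0.002]
ft_force: [0.5, -0.4, -3.7]
finger_gap: 0.152
clock 29.7 tcp [0.5152 0.3421 0.1843] jaw 1.4352 q7 0.458 F [ 0.5 -0.4 -3.7] gap 0.152
shift mm [-112.8 -420.8    4. ] turn -0.153 alt 2.9885
[ 0.123  0.496 -1.047  1.57   0.439  1.33   0.458]
```

```bash
python3 -m handwheel '{"grip":[0,0,0,0,0],"linear":[[-0.012,-0.045,0],[-0.024,-0.09,0],[-0.036,-0.135,0],[-0.048,-0.18,0],[-0.06,-0.225,0]],"turn":[-0.03,-0.06,-0.09,-0.12,-0.153]}' 80
python3 - <<'E'
from h import *
goto([0.57,-0.09,0.18],np.radians(91)); print(np.round(bot.observe()["q"],3))
E
```

```text
clock: 30.2
eef_pos: [0.5436, 0.1087, 0.1818]
tool_rot: [0.029, -3.141, 0.001]
ft_force: [1.1, -0.5, -3.6]
finger_gap: 0.152
clock 30.2 tcp [0.5436 0.1087 0.1818] jaw 1.5894 q7 1.04 F [ 1.1 -0.5 -3.6] gap 0.152
shift mm [ -22.7 -199.1    1.9] turn 0.0012 alt -3.1404
[ 0.65   0.368 -1.12   1.725  0.346  1.269  1.04 ]
```

```bash
python3 -m handwheel '{"grip":[0,0,0,0,0],"linear":[[-0.005,-0.045,0],[-0.01,-0.09,0],[-0.016,-0.135,0],[-0.02,-0.17,0],[-0.022,-0.195,0.002]],"turn":[0,0,0,0,0]}' 80 && python3 -m handwheel '{"grip":[0,0,0],"linear":[[0,0,0],[0,0,0],[0,0,0]],"turn":[0,0,0]}'
python3 - <<'E'
from h import *
w=snap("wrist","w13")
e,M,s=pose(); goto([0.4915,-0.0901,0.13],np.radians(91)); print(np.round(s["q"],3))
slot(w,"b",(280,8,360,130)); slot(w,"y",(360,8,440,190))
b=max((x for x in blobs(mask(w,*COL["b"],(285,150,360,440)),100)),key=lambda x:x[0]); print("held",b[1],rect(w,b[2],e[2]+.0325),cv2.boundingRect(b[3]))
E
```

```text
clock: 30.7
eef_pos: [0.5691, -0.0875, 0.1797]
tool_rot: [0.022, -3.141, 0.002]
ft_force: [0.0, 0.5, -3.2]
finger_gap: 0.148
clock: 31.0
eef_pos: [0.5692, -0.0824, 0.1797]
tool_rot: [-0.03, 3.141, 0.001]
ft_force: [0.3, 1.1, -2.8]
finger_gap: 0.153
clock 31.05 tcp [ 0.5692 -0.0823  0.1796] jaw 1.5902 q7 1.376 F [ 0.1  0.4 -3.4] gap 0.147
shift mm [77.9 -6.3 49.6] turn 0.0019 alt -3.1397
[ 0.923  0.401 -1.063  1.68   0.365  1.277  1.376]
slot b axis ang 1.1 width [0.0279 0.0287 0.0289] rect (array([ 0.47136721, -0.09079759]), np.float64(1.573252651784539), [0.028275792360414057, 0.06757501948612356]) y at x=.4917 -0.0904
slot y axis ang 1.07 width [0.0261 0.0268 0.0262] rect (array([ 0.48916937, -0.04199218]), np.float64(0.26407231726619784), [0.026681114029952404, 0.10584669917599418]) y at x=.4917 -0.042
held [320.93395087 301.02070077] (array([ 0.55132014, -0.08319184]), np.float64(3.3268113207505836), [0.014660971002957308, 0.08728402231915082]) (290, 150, 60, 285)
```

View pics/w13.png

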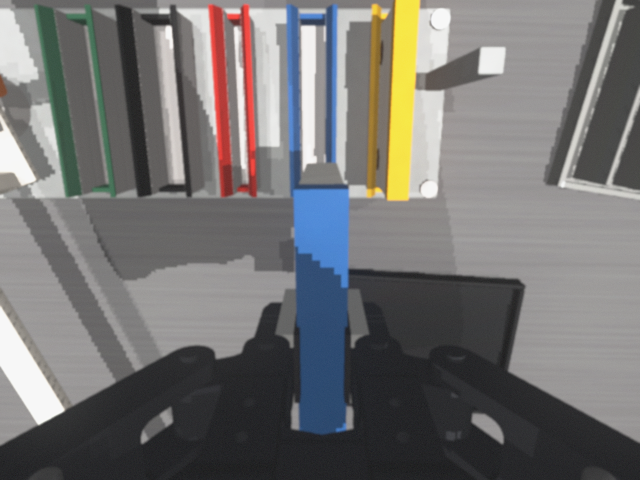

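```bash
cat >> h.py <<'E'
def held(w,u1,u2,v,e,top,ang=1.05,slotc=None):
    p=onz(w,[[u1,v],[u2,v]],e[2]+top); a=np.radians(ang)
    c=p.mean(0)[:2]+.05*np.array([np.cos(a),np.sin(a)]); print("width",np.linalg.norm(p[0]-p[1]).round(4),"plate rel tcp",(c-e[:2]).round(4),"TCP goal",(np.array(slotc)-(c-e[:2])).round(4))
E
python3 - <<'E'
from h import *
w=load("w13"); e,M,s=pose(); held(w,294,347.5,186,e,.0325,slotc=(.4918,-.0903))
d=M.T@np.array([.4918-.5692,-.0903+.0823,0]);print(d)
E
```

```text
width 0.0141 plate rel tcp [-0.0021 -0.0009] TCP goal [ 0.4939 -0.0894]
[ 7.75403313e-02 -6.50052563e-03 -1.36708436e-05]
```

```bash
python3 -m handwheel '{"grip":[0,0,0,0,0],"linear":[[0.025,-0.002,0],[0.05,-0.005,0],[0.07,-0.0055,0.01],[0.0755,-0.0055,0.03],[0.0755,-0.0055,0.045]],"turn":[0.002,0.002,0.002,0.002,0.002]}' 80 && python3 -m handwheel '{"grip":[0,0,0,0],"linear":[[0,0,0.01],[0,0,0.02],[0,0,0.026],[0,0,0.026]],"turn":[0,0,0,0]}'
python3 - <<'E'
from h import *
goto([0.4939,-0.0894,0.0592],np.radians(91))
E
```

```text
clock: 31.55
eef_pos: [0.493, -0.0903, 0.1337]
tool_rot: [0.025, -3.141, 0.003]
ft_force: [0.6, 0.7, -3.6]
finger_gap: 0.152
clock: 31.95
eef_pos: [0.4939, -0.0901, 0.1075]
tool_rot: [0.025, -3.141, -0.002]
ft_force: [-0.1, 0.0, -3.4]
finger_gap: 0.152
clock 31.95 tcp [ 0.4939 -0.0901  0.1075] jaw 1.5868 q7 1.424 F [-0.1  0.  -3.4] gap 0.152
shift mm [-0.   0.7 48.3] turn -0.0015 alt 3.1401
```

```bash
python3 -m handwheel '{"grip":[0,0,0,0,0],"linear":[[0,0.0007,0.005],[0,0.0007,0.01],[0,0.0007,0.015],[0,0.0007,0.02],[0,0.0007,0.02]],"turn":[0,0,0,0,0]}' 80 && python3 -m handwheel '{"grip":[0,0,0,0,0],"linear":[[0,0,0.006],[0,0,0.012],[0,0,0.018],[0,0,0.022],[0,0,0.022]],"turn":[0,0,0,0,0]}' 80
```

```text
clock: 32.45
eef_pos: [0.4935, -0.09, 0.0875]
tool_rot: [0.024, -3.14, -0.001]
ft_force: [0.7, 0.0, -2.8]
finger_gap: 0.15
clock: 32.95
eef_pos: [0.4935, -0.0899, 0.0655]
tool_rot: [0.024, -3.141, -0.001]
ft_force: [0.7, 0.2, -2.4]
finger_gap: 0.154
```

```bash
python3 -m handwheel '{"grip":[0,0,0,0],"linear":[[0,0,0.003],[0,0,0.0055],[0,0,0.0065],[0,0,0.0065]],"turn":[0,0,0,0]}' 80
```

```text
clock: 33.35
eef_pos: [0.494, -0.09, 0.0597]
tool_rot: [0.024, -3.141, -0.0]
ft_force: [-0.1, -0.1, -2.7]
finger_gap: 0.151
```

```bash
python3 -m handwheel '{"grip":[0,0,0],"linear":[[0,0,0.001],[0,0,0.0015],[0,0,0.0015]],"turn":[0,0,0]}' 80 && python3 -m handwheel '{"grip":[0.26,0.26,0.26,0.26],"linear":[[0,0,0],[0,0,0],[0,0,0],[0,0,0]],"turn":[0,0,0,0]}' && python3 -m handwheel '{"grip":[0.26,0.26,0.26,0.3,0.4],"linear":[[0,0,-0.015],[0,0,-0.035],[0,0,-0.07],[0,0,-0.11],[0,0,-0.15]],"turn":[0,0,0,0,0]}'
python3 - <<'E'
from h import *
w=snap("wrist","w14");snap("scene","s14"); crop("s14",(230,180,400,290),4.5,"s14c")
goto([0.545,0.291,0.18],np.radians(83.5)); print(np.round(bot.observe()["q"],3))
E
```

```text
clock: 33.65
eef_pos: [0.4941, -0.0899, 0.0595]
tool_rot: [0.024, -3.141, 0.002]
ft_force: [-8.5, 0.5, 18.6]
finger_gap: 0.151
clock: 34.05
eef_pos: [0.494, -0.09, 0.0582]
tool_rot: [-0.024, 3.141, 0.0]
ft_force: [-0.2, 0.2, 0.6]
finger_gap: 0.259
clock: 34.55
eef_pos: [0.4938, -0.0893, 0.2105]
tool_rot: [-0.026, 3.141, 0.001]
ft_force: [0.6, -1.6, 0.2]
finger_gap: 0.402
clock 34.65 tcp [ 0.4968 -0.0895  0.214 ] jaw 1.5868 q7 1.542 F [0.1 0.6 0.7] gap 0.402
shift mm [-54.1 379.7  33.3] turn 0.1294 alt -3.0122
[ 1.167  0.178 -1.167  1.798  0.174  1.27   1.542]
```

View pics/s14c.png

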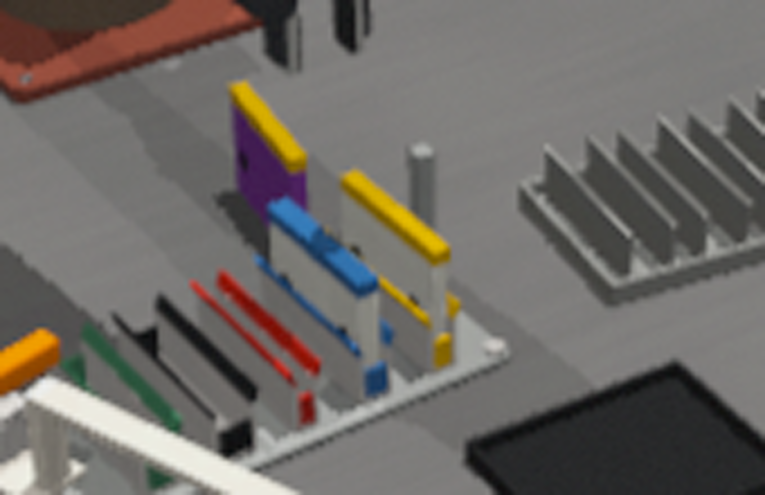

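Blue is in its slot. Now the green plate.

```bash
python3 -m handwheel '{"grip":[0.5,0.5,0.5,0.5,0.5],"linear":[[-0.015,0.04,0],[-0.03,0.085,0],[-0.04,0.13,0],[-0.045,0.175,0],[-0.05,0.22,0]],"turn":[0.03,0.06,0.09,0.12,0.129]}'
python3 - <<'E'
from h import *
goto([0.545,0.286,0.18],np.radians(83.5)); print(np.round(bot.observe()["q"],3))
E
```

```text
clock: 35.15
eef_pos: [0.5405, 0.1326, 0.2088]
tool_rot: [0.181, 3.136, 0.0]
ft_force: [0.4, -0.1, 0.0]
finger_gap: 0.497
clock 35.15 tcp [0.5405 0.1326 0.2088] jaw 1.4557 q7 0.875 F [ 0.4 -0.1  0. ] gap 0.497
shift mm [ 13.2 152.9  28.9] turn -0.0016 alt 3.14
[ 0.626  0.354 -1.145  1.685  0.332  1.319  0.875]
```

```bash
python3 -m handwheel '{"grip":[0.5,0.5,0.5,0.5,0.5],"linear":[[0.003,0.045,0.006],[0.006,0.09,0.012],[0.009,0.13,0.02],[0.011,0.148,0.025],[0.013,0.153,0.028]],"turn":[0,0,0,0,0]}' && python3 -m handwheel '{"grip":[0.5,0.5,0.5],"linear":[[0,0,0],[0,0,0],[0,0,0]],"turn":[0,0,0]}'
python3 - <<'E'
from h import *
w=snap("wrist","w15")
for k in "g":
  for b in blobs(mask(w,*COL[k],(250,60,420,300)),300)[:2]: print(k,b[1],rect(w,b[2],.084))
goto([0.5067+.015,0.2913-.0015,0.05],np.radians(83.6)); print(np.round(bot.observe()["q"],3))
E
```

```text
clock: 35.65
eef_pos: [0.5437, 0.2873, 0.1803]
tool_rot: [-0.172, -3.136, -0.002]
ft_force: [-0.6, -0.6, 0.0]
finger_gap: 0.502
clock: 35.95
eef_pos: [0.5459, 0.2825, 0.1806]
tool_rot: [0.182, 3.136, -0.001]
ft_force: [0.2, -0.2, 0.2]
finger_gap: 0.502
g [330.34795429 166.18853668] (array([0.50711908, 0.29166232]), np.float64(174.22747769688382), [0.017123059561283047, 0.09956749866878246])
clock 36.0 tcp [0.5458 0.2826 0.1806] jaw 1.4546 q7 0.57 F [ 0.2 -0.7  0.5] gap 0.503
shift mm [ 24.9   4.4 130.6] turn -0.0045 alt 3.1371
[ 0.254  0.508 -1.079  1.581  0.458  1.33   0.57 ]
```

View pics/w15.png

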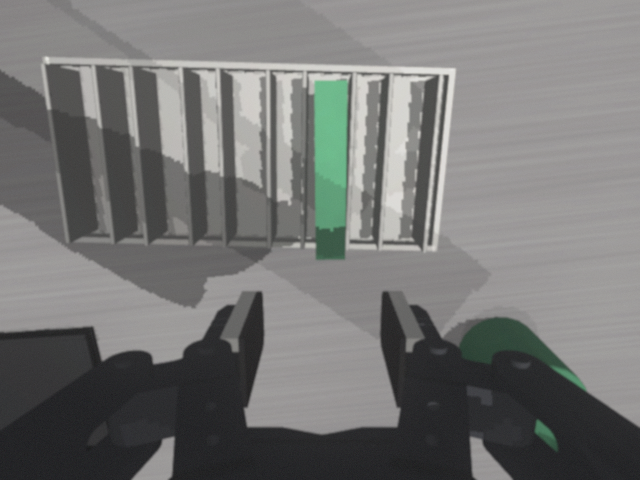

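```bash
python3 -m handwheel '{"grip":[0.5,0.5,0.5,0.5,0.5],"linear":[[0.012,0.002,0],[0.0245,0.0045,0.02],[0.0245,0.0045,0.045],[0.0245,0.0045,0.07],[0.0245,0.0045,0.09]],"turn":[-0.01,-0.014,-0.014,-0.014,-0.014]}' && python3 -m handwheel '{"grip":[0.5,0.5],"linear":[[0,0,0.01],[0,0,0.01]],"turn":[0,0]}'
python3 - <<'E'
from h import *
goto([0.522,0.2901,0.05],np.radians(84.2))
E
```

```text
clock: 36.5
eef_pos: [0.5203, 0.291, 0.0892]
tool_rot: [-0.156, -3.137, 0.001]
ft_force: [0.6, 0.5, -0.0]
finger_gap: 0.504
clock: 36.7
eef_pos: [0.5203, 0.291, 0.0794]
tool_rot: [-0.156, -3.136, 0.001]
ft_force: [-0.8, 0.0, 0.4]
finger_gap: 0.497
clock 36.7 tcp [0.5203 0.291  0.0794] jaw 1.4712 q7 0.491 F [-0.8  0.   0.4] gap 0.497
shift mm [-1.8 -0.7 29.4] turn 0.0016 alt -3.14
```

```bash
python3 -m handwheel '{"grip":[0.5,0.5,0.5,0.5,0.5],"linear":[[-0.001,-0.0007,0.008],[-0.001,-0.0007,0.016],[-0.001,-0.0007,0.024],[-0.001,-0.0007,0.029],[-0.001,-0.0007,0.029]],"turn":[0.002,0.002,0.002,0.002,0.002]}' && python3 -m handwheel '{"grip":[0,0,0,0,0],"linear":[[0,0,0],[0,0,0],[0,0,0],[0,0,0],[0,0,0]],"turn":[0,0,0,0,0]}' 90 && python3 -m handwheel '{"grip":[0,0,0,0,0],"linear":[[0,0,-0.015],[0,0,-0.04],[0,0,-0.08],[0,0,-0.11],[0,0,-0.13]],"turn":[0,0,0,0,0]}' 90
python3 - <<'E'
from h import *
goto([0.575,-0.234,0.18],np.radians(91)); print(np.round(bot.observe()["q"],3))
E
```

```text
clock: 37.2
eef_pos: [0.5218, 0.2905, 0.0504]
tool_rot: [-0.16, -3.136, 0.001]
ft_force: [-0.0, -0.0, -0.6]
finger_gap: 0.5
clock: 37.7
eef_pos: [0.5225, 0.291, 0.0517]
tool_rot: [0.16, 3.137, 0.001]
ft_force: [1.0, 0.0, 3.1]
finger_gap: 0.184
clock: 38.2
eef_pos: [0.5222, 0.2911, 0.1842]
tool_rot: [0.159, 3.136, 0.001]
ft_force: [0.2, 1.0, -3.1]
finger_gap: 0.182
clock 38.2 tcp [0.5222 0.2911 0.1842] jaw 1.4693 q7 0.562 F [ 0.2  1.  -3.1] gap 0.182
shift mm [-105.7 -517.     4. ] turn -0.1189 alt 3.0227
[ 0.264  0.474 -1.106  1.62   0.435  1.319  0.562]
```

```bash
python3 -m handwheel '{"grip":[0,0,0,0,0],"linear":[[-0.01,-0.045,0],[-0.02,-0.09,0],[-0.03,-0.135,0],[-0.04,-0.18,0],[-0.05,-0.225,0]],"turn":[-0.03,-0.06,-0.09,-0.119,-0.119]}' 90
python3 - <<'E'
from h import *
goto([0.575,-0.231,0.18],np.radians(91)); print(np.round(bot.observe()["q"],3))
E
```

```text
clock: 38.7
eef_pos: [0.5485, 0.0598, 0.1817]
tool_rot: [0.029, -3.141, 0.001]
ft_force: [1.7, -0.1, -3.3]
finger_gap: 0.184
clock 38.7 tcp [0.5485 0.0598 0.1817] jaw 1.5893 q7 1.111 F [ 1.7 -0.1 -3.3] gap 0.184
shift mm [ -21.1 -291.2    1.9] turn 0.001 alt -3.1406
[ 0.772  0.383 -1.166  1.73   0.367  1.275  1.111]
```

```bash
python3 -m handwheel '{"grip":[0,0,0,0,0],"linear":[[-0.004,-0.045,0],[-0.008,-0.09,0],[-0.012,-0.135,0],[-0.016,-0.18,0],[-0.02,-0.225,0]],"turn":[0,0,0,0,0]}' 90 && python3 -m handwheel '{"grip":[0,0,0,0,0],"linear":[[0,-0.03,0],[0,-0.06,0],[0,-0.065,0],[0,-0.065,0],[0,-0.065,0]],"turn":[0,0,0,0,0]}' 90
python3 - <<'E'
from h import *
w=snap("wrist","w16")
e,M,s=pose(); goto([0.4945,-0.234,0.13],np.radians(91)); print(np.round(s["q"],3))
b=max((x for x in blobs(mask(w,*COL["g"],(270,60,380,440)),100)),key=lambda x:x[0]); print("held",b[1],rect(w,b[2],e[2]+.0325),cv2.boundingRect(b[3]))
E
```

```text
clock: 39.2
eef_pos: [0.5723, -0.1648, 0.1818]
tool_rot: [0.027, -3.141, 0.001]
ft_force: [1.2, 0.0, -2.7]
finger_gap: 0.184
clock: 39.7
eef_pos: [0.5739, -0.2264, 0.1815]
tool_rot: [0.029, -3.141, -0.001]
ft_force: [0.4, 0.3, -4.1]
finger_gap: 0.187
clock 39.75 tcp [ 0.5741 -0.2261  0.1816] jaw 1.5901 q7 1.567 F [ 1.2  0.5 -2.4] gap 0.181
shift mm [79.7 -6.4 51.6] turn 0.0018 alt -3.1398
[ 1.093  0.504 -1.06   1.574  0.448  1.329  1.567]
held [321.6348808  271.47842453] (array([ 0.54526749, -0.22655821]), np.float64(3.590704591997282), [0.017003088469865698, 0.10871463963307902]) (286, 60, 72, 375)
```

View pics/w16.png

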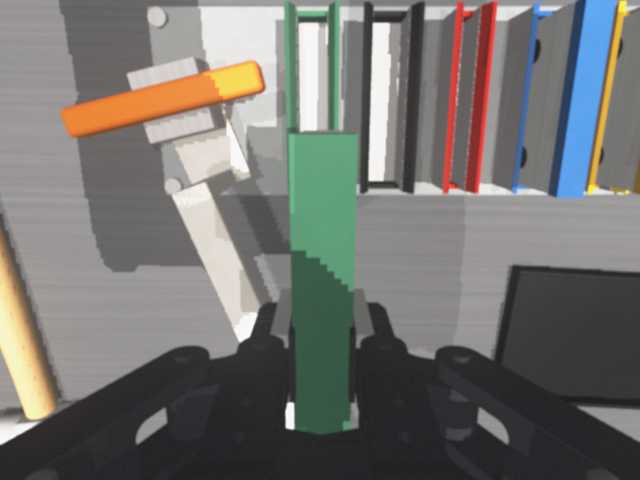

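Run:
```python
from h import *
w=load("w16"); e,M,s=pose()
slot(w,"g",(278,6,345,128)); crop("w16",(270,100,370,160),7,"w16c")
held(w,289.5,355.5,134,e,.0323,ang=1.05,slotc=(.4946,-.2343))
print("handle end",onz(w,[[255,66],[262,88]],.09).round(4).tolist())
```

```text
slot g axis ang 1.09 width [0.0315 0.0313 0.0316] rect (array([ 0.47478072, -0.23475858]), np.float64(1.6206007869735788), [0.030762983020150833, 0.0678900857667488]) y at x=.4917 -0.2343
width 0.0169 plate rel tcp [-0.0155 -0.0009] TCP goal [ 0.5101 -0.2334]
handle end [[0.4782, -0.2632, 0.09], [0.489, -0.2598, 0.09]]
```

View pics/w16c.png

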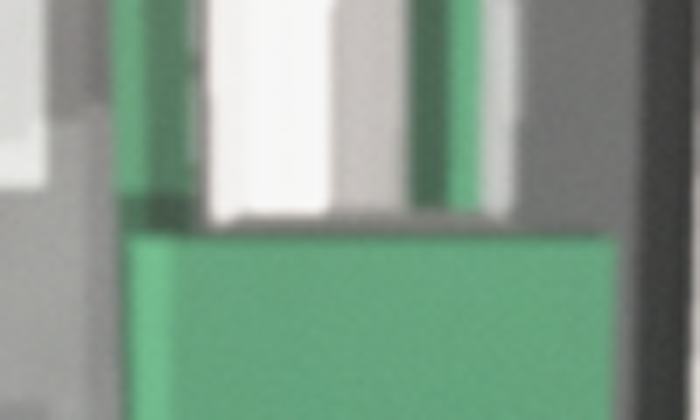

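```bash
python3 -m handwheel '{"grip":[0,0,0,0,0],"linear":[[0.02,-0.002,0],[0.04,-0.004,0],[0.06,-0.006,0.005],[0.064,-0.0061,0.02],[0.064,-0.0061,0.035]],"turn":[0.002,0.002,0.002,0.002,0.002]}' 90 && python3 -m handwheel '{"grip":[0,0,0,0],"linear":[[0,0,0.015],[0,0,0.027],[0,0,0.035],[0,0,0.035]],"turn":[0,0,0,0]}'
python3 - <<'E'
from h import *
goto([0.5101,-0.2334,0.0592],np.radians(91)); print(np.round(bot.observe()["q"],3))
snap("scene","s16"); crop("s16",(180,180,350,300),4.5,"s16c")
E
```

```text
clock: 40.25
eef_pos: [0.5099, -0.2347, 0.1457]
tool_rot: [-0.024, 3.141, -0.002]
ft_force: [1.6, -0.5, -2.5]
finger_gap: 0.186
clock: 40.65
eef_pos: [0.5099, -0.2343, 0.1097]
tool_rot: [0.025, -3.14, -0.003]
ft_force: [0.6, 0.7, -2.4]
finger_gap: 0.186
clock 40.65 tcp [ 0.5099 -0.2343  0.1097] jaw 1.5868 q7 1.598 F [ 0.6  0.7 -2.4] gap 0.186
shift mm [-0.3  0.8 50.6] turn -0.0015 alt 3.1401
[ 1.218  0.462 -1.068  1.787  0.439  1.159  1.598]
```

View pics/s16c.png

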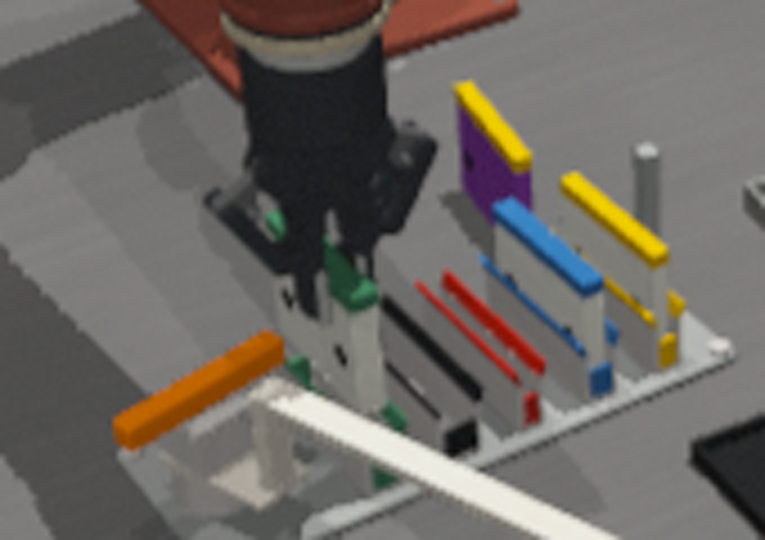

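```bash
python3 -m handwheel '{"grip":[0,0,0,0,0],"linear":[[0,0.0008,0.005],[0,0.0008,0.01],[0,0.0008,0.015],[0,0.0008,0.02],[0,0.0008,0.02]],"turn":[0,0,0,0,0]}' 90 && python3 -m handwheel '{"grip":[0,0,0,0,0],"linear":[[0,0,0.005],[0,0,0.01],[0,0,0.015],[0,0,0.018],[0,0,0.018]],"turn":[0,0,0,0,0]}' 90
```

```text
clock: 41.2
eef_pos: [0.5098, -0.234, 0.0905]
tool_rot: [0.024, -3.141, -0.001]
ft_force: [-0.7, 0.3, -3.7]
finger_gap: 0.185
clock: 41.7
eef_pos: [0.5098, -0.234, 0.0725]
tool_rot: [0.024, -3.141, -0.001]
ft_force: [-0.6, 1.4, -4.3]
finger_gap: 0.188
```

```bash
python3 -m handwheel '{"grip":[0,0,0,0,0],"linear":[[0,0,0.004],[0,0,0.008],[0,0,0.0105],[0,0,0.0115],[0,0,0.0115]],"turn":[0,0,0,0,0]}' 90
```

```text
clock: 42.2
eef_pos: [0.51, -0.2341, 0.0615]
tool_rot: [0.024, -3.141, -0.001]
ft_force: [1.2, 2.8, -4.1]
finger_gap: 0.184
```

```bash
python3 -m handwheel '{"grip":[0,0,0,0],"linear":[[0,0,0.001],[0,0,0.002],[0,0,0.003],[0,0,0.003]],"turn":[0,0,0,0]}' 90 && python3 -m handwheel '{"grip":[0.25,0.25,0.25,0.25],"linear":[[0,0,0],[0,0,0],[0,0,0],[0,0,0]],"turn":[0,0,0,0]}'
```

```text
clock: 42.6
eef_pos: [0.5103, -0.2342, 0.0596]
tool_rot: [0.024, -3.141, 0.001]
ft_force: [-4.0, 3.2, 9.2]
finger_gap: 0.182
clock: 43.0
eef_pos: [0.5102, -0.2346, 0.0587]
tool_rot: [-0.023, 3.141, -0.0]
ft_force: [-0.1, -0.5, 0.3]
finger_gap: 0.25
```

Seated (a 9 N contact) and released. I'll lift and inspect all three.

```bash
python3 -m handwheel '{"grip":[0.25,0.25,0.25,0.25,0.25],"linear":[[0,0,-0.015],[0,0,-0.035],[0,0,-0.07],[0,0,-0.11],[0,0,-0.15]],"turn":[0,0,0,0,0]}'
python3 - <<'E'
from h import *
e,M,s=pose();print(e,s["ft_force"],np.round(s["q"],3))
w=snap("wrist","w17");sc=snap("scene","s17"); crop("s17",(180,180,350,300),4.5,"s17c")
rs={"y":(300,210,385,245),"b":(285,215,320,250),"g":(225,230,270,275)}
E
```

```text
clock: 43.5
eef_pos: [0.5101, -0.2338, 0.2112]
tool_rot: [-0.025, 3.141, -0.0]
ft_force: [0.8, -1.2, -0.6]
finger_gap: 0.249
[ 0.51006923 -0.23379545  0.21120413] [ 0.8410724  -1.22702331 -0.56646674] [ 1.283  0.361 -1.137  1.671  0.337  1.326  1.675]
```

View pics/w17.png

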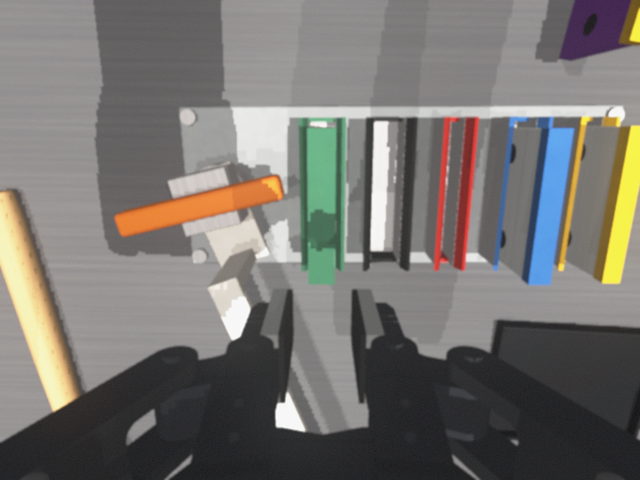

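View pics/s17c.png

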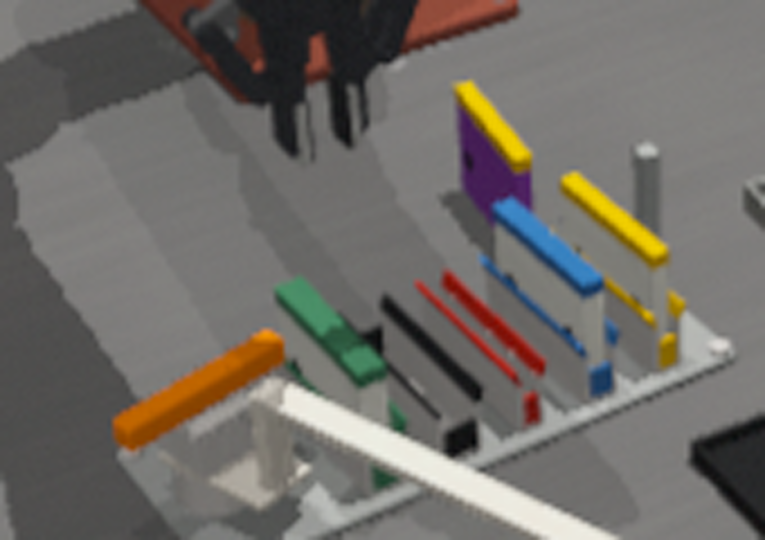

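Run:
```python
from h import *
s=load("s17");w=load("w17"); im=cv2.imread("pics/s17.png"); im2=cv2.imread("pics/w17.png")
big=cv2.resize(im,None,fx=6,fy=6,interpolation=cv2.INTER_CUBIC)
ud=np.array([np.cos(np.radians(1.05)),np.sin(np.radians(1.05))]);vd=np.array([-ud[1],ud[0]])
for c,t in [((.4915,-.0422),.011),((.4918,-.0903),.014),((.4946,-.2342),.017)]:
    P=[np.r_[np.array(c)+a*ud*.05+b*vd*t/2,.092] for a,b in [(1,1),(1,-1),(-1,-1),(-1,1)]]
    cv2.polylines(big,[((proj(s,P)+.5)*6).astype(int)],True,(255,0,255),1)
    cv2.polylines(im2,[np.round(proj(w,P)).astype(int)],True,(255,0,255),1)
cv2.imwrite("pics/chk.png",big[6*210:6*275,6*235:6*340]); cv2.imwrite("pics/chk2.png",im2[90:300,280:640])
```

```text
(no output)
```

View pics/chk.png

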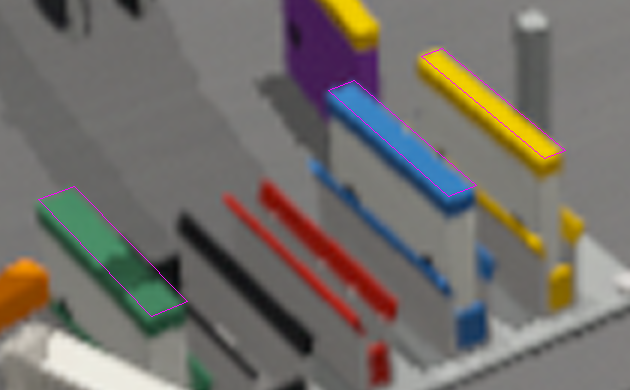

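View pics/chk2.png

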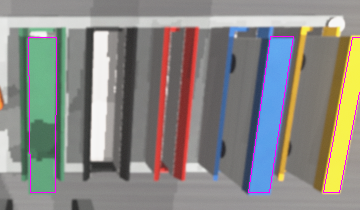

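All three top edges match the drawn home outlines (z = 92 mm), so the plates are home. Back to the key.

```bash
python3 - <<'E'
from h import *
goto([0.4954,-0.3141,0.18],np.radians(14.6))
E
python3 -m handwheel '{"grip":[0.4,0.4,0.4,0.4,0.4],"linear":[[0.003,-0.02,0],[0.007,-0.04,0],[0.01,-0.06,0],[0.014,-0.08,0],[0.015,-0.08,0]],"turn":[0.14,0.28,0.42,0.56,0.7]}'
python3 - <<'E'
from h import *
goto([0.4954,-0.3141,0.18],np.radians(14.6))
E
```

```text
clock 43.6 tcp [ 0.513  -0.2343  0.215 ] jaw 1.5865 q7 1.674 F [ 1.3 -0.7 -0.1] gap 0.251
shift mm [ 19.1 -79.4  35.2] turn 1.3317 alt -1.8099
clock: 44.1
eef_pos: [0.4952, -0.3177, 0.2087]
tool_rot: [-1.069, -2.954, 0.001]
ft_force: [0.1, 0.5, 0.2]
finger_gap: 0.401
clock 44.1 tcp [ 0.4952 -0.3177  0.2087] jaw 0.8763 q7 1.139 F [0.1 0.5 0.2] gap 0.401
shift mm [ 2.2  3.  28.7] turn 0.6214 alt -2.5201
```

```bash
python3 -m handwheel '{"grip":[0.4,0.4,0.4,0.4,0.4],"linear":[[0.001,0.001,0.01],[0.001,0.001,0.02],[0.001,0.001,0.028],[0.001,0.001,0.028],[0.001,0.001,0.028]],"turn":[0.14,0.28,0.42,0.56,0.621]}' && python3 -m handwheel '{"grip":[0.4,0.4],"linear":[[0,0,0],[0,0,0]],"turn":[0,0]}'
python3 - <<'E'
from h import *
w=snap("wrist","w18")
for (c,a,l),px in keypos(w,.090,(280,120,370,400)): print("key",c.round(4),round(a,2),np.round(l,4),px)
goto([0.4954,-0.3141,0.0745],np.radians(14.6))
E
```

```text
clock: 44.6
eef_pos: [0.4961, -0.3127, 0.1809]
tool_rot: [-1.914, -2.49, -0.0]
ft_force: [0.1, 0.1, -0.3]
finger_gap: 0.4
clock: 44.8
eef_pos: [0.4963, -0.3129, 0.181]
tool_rot: [1.905, 2.498, -0.0]
ft_force: [-0.0, 0.6, 0.0]
finger_gap: 0.4
key [ 0.4955 -0.3137] 104.09 [0.0147 0.1089] [321.22137242 237.18759295]
clock 44.85 tcp [ 0.4963 -0.313   0.181 ] jaw 0.2671 q7 0.547 F [-0.5  0.2 -0.2] gap 0.4
shift mm [ -0.9  -1.2 106.5] turn 0.0123 alt -3.1293
```

View pics/w18.png

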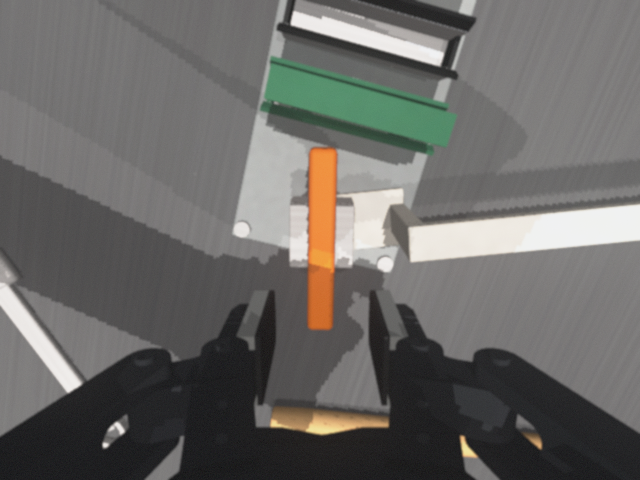

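```bash
python3 -m handwheel '{"grip":[0.4,0.4,0.4,0.4,0.4],"linear":[[-0.001,-0.001,0.025],[-0.001,-0.001,0.05],[-0.001,-0.001,0.07],[-0.001,-0.001,0.085],[-0.001,-0.001,0.09]],"turn":[0.008,0.008,0.008,0.008,0.008]}' && python3 -m handwheel '{"grip":[0.4,0.4,0.4,0.4],"linear":[[0,0,0.006],[0,0,0.012],[0,0,0.015],[0,0,0.015]],"turn":[0,0,0,0]}'
python3 - <<'E'
from h import *
goto([0.4955,-0.3140,0.0745],np.radians(14.3))
E
```

```text
clock: 45.35
eef_pos: [0.4948, -0.3139, 0.0893]
tool_rot: [-1.916, -2.487, -0.0]
ft_force: [0.5, -0.6, -0.3]
finger_gap: 0.399
clock: 45.75
eef_pos: [0.4955, -0.3143, 0.0757]
tool_rot: [-1.918, -2.488, 0.0]
ft_force: [-0.7, -0.1, -0.0]
finger_gap: 0.397
clock 45.75 tcp [ 0.4955 -0.3143  0.0757] jaw 0.2571 q7 0.47 F [-0.7 -0.1 -0. ] gap 0.397
shift mm [0.3 0.1 1.2] turn 0.0075 alt -3.1341
```

```bash
python3 -m handwheel '{"grip":[0.4,0,0,0,0],"linear":[[0,0,0.001],[0,0,0.001],[0,0,0.001],[0,0,0.001],[0,0,0.001]],"turn":[0,0,0,0,0]}' 80 && python3 -m handwheel '{"grip":[0,0,0,0,0],"linear":[[0,0,0],[0,0,0],[0,0,0],[0,0,0],[0,0,0]],"turn":[-0.04,-0.12,-0.2,-0.3,-0.4]}' 80
```

```text
clock: 46.25
eef_pos: [0.496, -0.3143, 0.0752]
tool_rot: [1.918, 2.487, 0.0]
ft_force: [1.2, 1.5, 4.4]
finger_gap: 0.163
clock: 46.75
eef_pos: [0.4962, -0.3144, 0.0752]
tool_rot: [1.38, 2.821, 0.0]
ft_force: [3.0, -0.3, 2.5]
finger_gap: 0.168
```

```bash
python3 -m handwheel '{"grip":[0,0,0,0,0],"linear":[[0,0,0],[0,0,0],[0,0,0],[0,0,0],[0,0,0]],"turn":[-0.1,-0.2,-0.3,-0.4,-0.5]}' 80 && python3 -m handwheel '{"grip":[0,0,0,0,0],"linear":[[0,0,0],[0,0,0],[0,0,0],[0,0,0],[0,0,0]],"turn":[-0.1,-0.2,-0.3,-0.35,-0.35]}' 80
python3 - <<'E'
from h import *
e,M,s=pose(); print(np.round(s["torque"],3)); goto([0.4955,-0.3140,0.0745],np.radians(97))
snap("scene","s18"); crop("s18",(180,180,350,300),4.5,"s18c")
E
```

```text
clock: 47.25
eef_pos: [0.4965, -0.3146, 0.0753]
tool_rot: [0.639, 3.074, -0.0]
ft_force: [4.1, -0.9, 1.3]
finger_gap: 0.163
clock: 47.75
eef_pos: [0.4967, -0.3145, 0.0752]
tool_rot: [0.099, 3.137, -0.0]
ft_force: [4.9, -0.6, 1.8]
finger_gap: 0.162
[-0.242 -1.227 -0.031]
clock 47.75 tcp [ 0.4967 -0.3145  0.0752] jaw 1.5078 q7 1.601 F [ 4.9 -0.6  1.8] gap 0.162
shift mm [1.2 0.4 0.7] turn -0.1852 alt 2.9564
```

View pics/s18c.png

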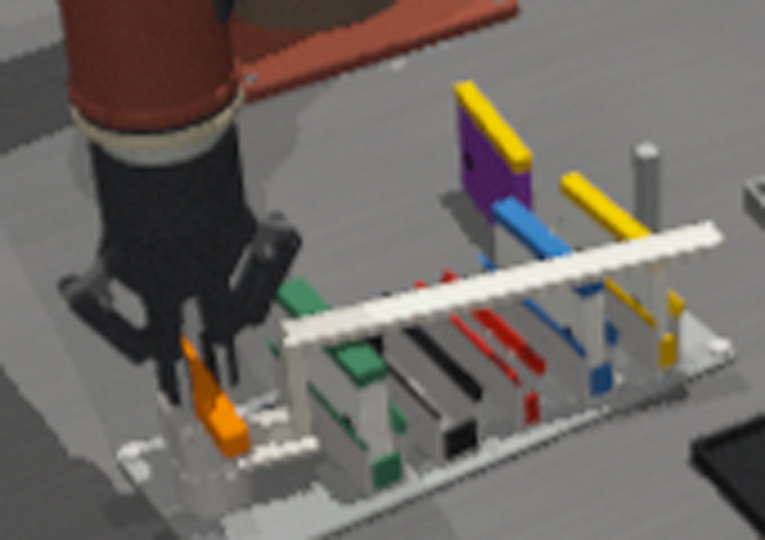

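```bash
python3 -m handwheel '{"grip":[0,0,0,0,0],"linear":[[0,0,0],[0,0,0],[0,0,0],[0,0,0],[0,0,0]],"turn":[-0.04,-0.08,-0.12,-0.15,-0.15]}' 80
python3 - <<'E'
from h import *
e,M,s=pose(); print(np.round(s["torque"],3),np.degrees(yaw(M)),s["joint_torque"][6])
E
python3 -m handwheel '{"grip":[0,0,0,0],"linear":[[0,0,0],[0,0,0],[0,0,0],[0,0,0]],"turn":[-0.015,-0.03,-0.04,-0.04]}' 80
python3 - <<'E'
from h import *
e,M,s=pose(); print(np.round(s["torque"],3),np.degrees(yaw(M)),s["joint_torque"][6])
snap("top","t18"); snap("scene","s19"); crop("s19",(180,180,350,300),4.5,"s19c"); crop("t18",(300,200,470,300),4.5,"t18c")
E
```

```text
clock: 48.3
eef_pos: [0.4968, -0.3145, 0.0753]
tool_rot: [-0.134, 3.136, -0.001]
ft_force: [5.7, -1.2, 2.2]
finger_gap: 0.166
[-0.254 -1.416 -0.039] 94.89253912832181 0.5031581036746502
clock: 48.7
eef_pos: [0.4968, -0.3145, 0.0753]
tool_rot: [-0.196, 3.133, -0.001]
ft_force: [5.9, -0.2, 0.4]
finger_gap: 0.16
[-0.226 -1.499 -0.078] 97.14399038902802 0.2194183599203825
```

View pics/s19c.png

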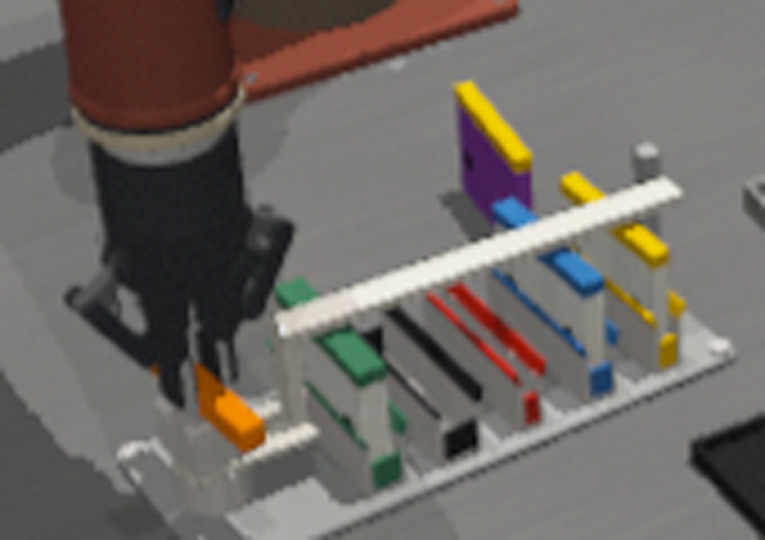

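View pics/t18c.png

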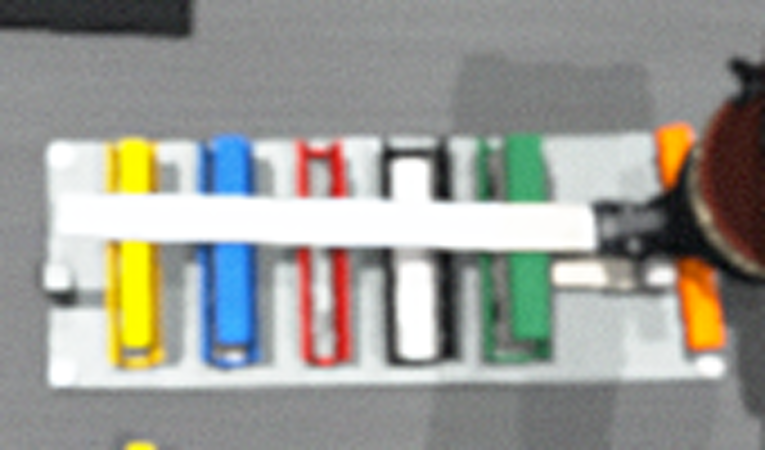

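```bash
cat >> h.py <<'E'
def barang(t,P):
    q=onz(t,P,.106)[:,:2]; d=q[1]-q[0]; return np.degrees(np.arctan2(d[1],d[0])),q
E
python3 - <<'E'
from h import *
t=load("t18"); f=lambda L:[[300+(x+.5)/4.5-.5,200+(y+.5)/4.5-.5] for x,y in L]
print(barang(t,f([(592,205),(58,192)])),barang(t,f([(592,248),(58,236)])))
print("post top",onz(t,f([(57,270)]),.114))
m=mask(t,(0,0,232),(179,25,255),(311,238,432,258))
g=t["pixels"].min(2).astype(int)
P=[]
for u in range(318,428,3):
    v=np.where(g[235:262,u]>225)[0]+235
    if len(v): P.append((u,v.min(),v.max()))
P=np.array(P)
for j in(1,2):
    k=np.polyfit(P[:,0],P[:,j],1);w=(abs(P[:,j]-np.polyval(k,P[:,0]))<1.2)+1e-6;k=np.polyfit(P[:,0],P[:,j],1,w=w)
    print(barang(t,[[428,np.polyval(k,428)],[318,np.polyval(k,318)]]))
E
```

```text
(np.float64(88.79308186061586), array([[ 0.51077767, -0.261498  ],
       [ 0.51620915, -0.00368876]])) (np.float64(88.93499714588168), array([[ 0.48986929, -0.26093423],
       [ 0.49464765, -0.00389413]]))
post top [[ 0.47712209 -0.00388966  0.114     ]]
(np.float64(88.30525883584619), array([[ 0.50961358, -0.25463158],
       [ 0.51668257, -0.01571316]]))
(np.float64(88.95784282287096), array([[ 0.49071153, -0.2541402 ],
       [ 0.4950457 , -0.01588244]]))
```

The bar is about 2° short of its stop, so I'll nudge further and watch the wrist moment.

```bash
python3 -m handwheel '{"grip":[0,0,0],"linear":[[0,0,0],[0,0,0],[0,0,0]],"turn":[-0.015,-0.03,-0.03]}' 80 && python3 -c "
from h import *
e,M,s=pose(); print(np.round(s['torque'],3),np.degrees(yaw(M)),s['joint_torque'][6])"
python3 -m handwheel '{"grip":[0,0,0],"linear":[[0,0,0],[0,0,0],[0,0,0]],"turn":[-0.01,-0.015,-0.015]}' 80 && python3 -c "
from h import *
e,M,s=pose(); print(np.round(s['torque'],3),np.degrees(yaw(M)),s['joint_torque'][6])
snap('top','t19');snap('scene','s20');crop('s20',(180,180,350,300),4.5,'s20c'); crop('t19',(300,200,470,300),4.5,'t19c')"
```

```text
clock: 49.1
eef_pos: [0.4968, -0.3144, 0.0753]
tool_rot: [-0.243, 3.13, -0.001]
ft_force: [5.5, 0.4, 1.0]
finger_gap: 0.167
[-0.265 -1.543 -0.026] 98.87746481239803 0.2596746850758791
clock: 49.4
eef_pos: [0.4968, -0.3144, 0.0752]
tool_rot: [-0.266, 3.128, -0.001]
ft_force: [6.6, -0.3, 0.3]
finger_gap: 0.164
[-0.182 -1.537 -0.145] 99.70541374837016 0.23563172668218613
```

View pics/t19c.png

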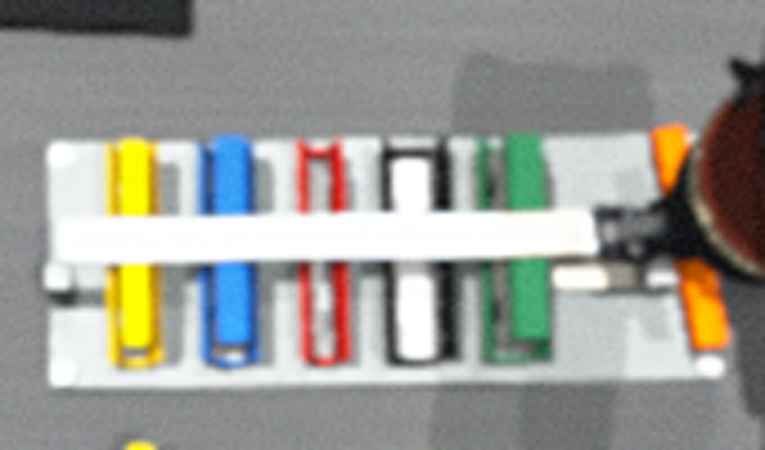

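View pics/s20c.png

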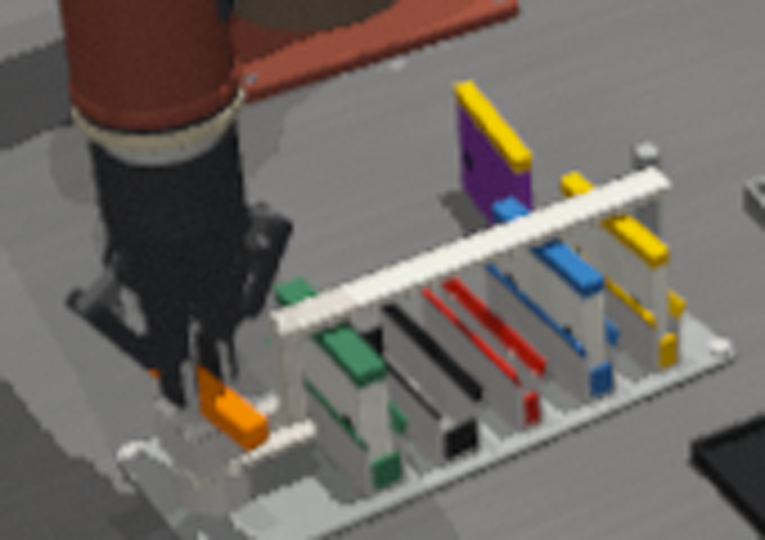

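```bash
python3 - <<'E'
from h import *
f=lambda L:[[300+(x+.5)/4.5-.5,200+(y+.5)/4.5-.5] for x,y in L]
print(barang(load("t19"),f([(592,209),(58,216)]))[0],barang(load("t19"),f([(592,255),(58,262)]))[0])
E
python3 -m handwheel '{"grip":[0,0,0],"linear":[[0,0,0],[0,0,0],[0,0,0]],"turn":[-0.01,-0.015,-0.015]}' 80 && python3 -c "
from h import *
e,M,s=pose(); print(np.round(s['torque'],3),np.degrees(yaw(M)),s['joint_torque'][6])
snap('top','t20');crop('t20',(300,200,470,300),4.5,'t20c')"
```

```text
90.97738205333934 91.00577220896061
clock: 49.8
eef_pos: [0.4968, -0.3144, 0.0753]
tool_rot: [-0.289, 3.126, -0.001]
ft_force: [6.4, -0.7, 1.0]
finger_gap: 0.162
[-0.2   -1.498 -0.263] 100.55562655412106 0.3492220211774111
```

View pics/t20c.png

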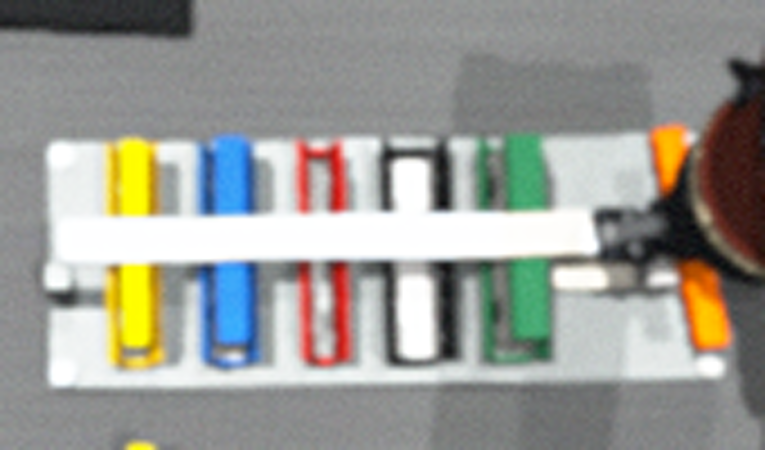

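The bar has stopped at 91.0°, the rack's own axis. It no longer moves while the moment rises, so it is at its stop. I'll back the key off within its play and lift it straight off.

```bash
python3 -m handwheel '{"grip":[0,0,0,0],"linear":[[0,0,0],[0,0,0],[0,0,0],[0,0,0]],"turn":[0.04,0.08,0.1,0.1]}' 80 && python3 -c "
from h import *
e,M,s=pose(); print(np.round(s['torque'],3),np.degrees(yaw(M)))" && python3 -m handwheel '{"grip":[0,0,0,0,0],"linear":[[0,0,-0.004],[0,0,-0.01],[0,0,-0.016],[0,0,-0.022],[0,0,-0.028]],"turn":[0,0,0,0,0]}' 80 && python3 -m handwheel '{"grip":[0,0,0,0,0],"linear":[[0,0,-0.01],[0,0,-0.02],[0,0,-0.035],[0,0,-0.055],[0,0,-0.075]],"turn":[0,0,0,0,0]}' 80
python3 - <<'E'
from h import *
snap("top","t21");crop("t21",(300,200,470,300),4.5,"t21c");snap("scene","s21"); crop("s21",(180,150,400,300),3.6,"s21c")
goto([0.6763,0.0008,0.2],np.radians(167)); print(np.round(bot.observe()["q"],3))
E
```

```text
clock: 50.25
eef_pos: [0.4963, -0.3143, 0.0752]
tool_rot: [-0.134, 3.137, -0.001]
ft_force: [5.6, 0.1, 4.3]
finger_gap: 0.163
[-0.101 -1.216 -0.092] 94.89083793192432
clock: 50.75
eef_pos: [0.4942, -0.314, 0.102]
tool_rot: [0.135, -3.136, -0.002]
ft_force: [-0.1, 1.0, -3.1]
finger_gap: 0.164
clock: 51.25
eef_pos: [0.4953, -0.3142, 0.1793]
tool_rot: [0.135, -3.138, 0.0]
ft_force: [0.7, 0.8, -1.8]
finger_gap: 0.16
clock 51.35 tcp [ 0.4969 -0.3147  0.181 ] jaw 1.6568 q7 1.81 F [ 0.8  0.5 -1.9] gap 0.163
shift mm [-205.9  298.8  -19.1] turn -1.2579 alt 1.8837
[ 1.378  0.472 -1.15   1.649  0.446  1.31   1.81 ]
```

View pics/s21c.png

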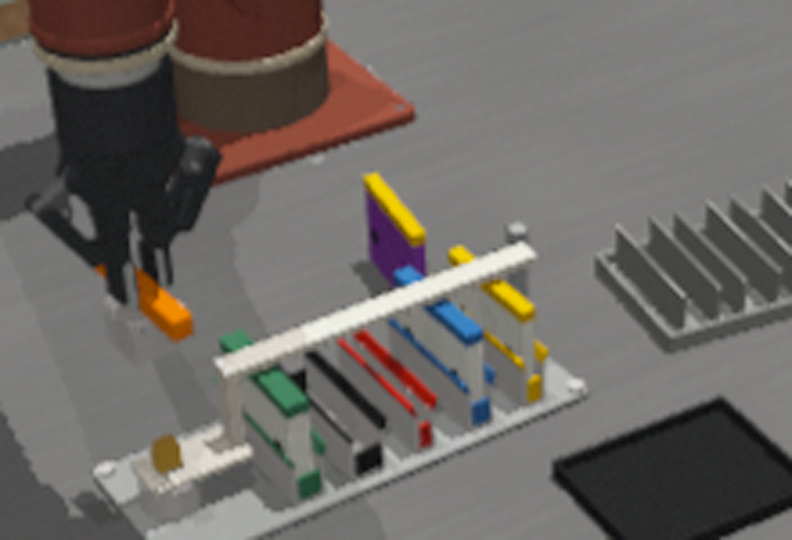

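View pics/t21c.png

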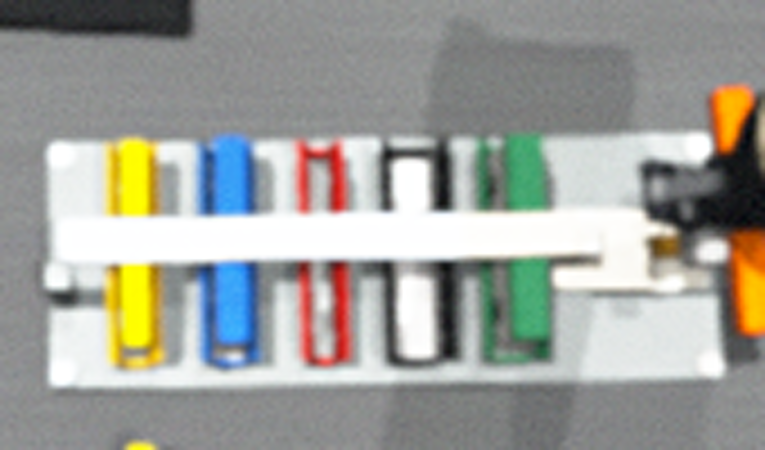

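Bar and plates are unchanged. I'll carry the key to its tray.

```bash
python3 -m handwheel '{"grip":[0,0,0,0,0],"linear":[[0,0.005,-0.02],[-0.02,0.04,-0.02],[-0.045,0.08,-0.02],[-0.07,0.12,-0.02],[-0.1,0.16,-0.02]],"turn":[0.14,0.28,0.42,0.56,0.7]}' 80
python3 - <<'E'
from h import *
goto([0.6763,0.0008,0.2],np.radians(-1.3)); print(np.round(bot.observe()["q"],3))
E
```

```text
clock: 51.85
eef_pos: [0.581, -0.1456, 0.1973]
tool_rot: [-0.958, -2.991, 0.002]
ft_force: [0.8, -0.0, -2.0]
finger_gap: 0.163
clock 51.85 tcp [ 0.581  -0.1456  0.1973] jaw 0.9511 q7 0.84 F [ 0.8 -0.  -2. ] gap 0.163
shift mm [  7.5 174.5  -2.9] turn 0.9738 alt -2.1678
[ 0.968  0.43  -1.026  1.6    0.377  1.327  0.84 ]
```

```bash
python3 -m handwheel '{"grip":[0,0,0,0,0],"linear":[[0.002,0.04,0],[0.004,0.08,0],[0.006,0.12,0],[0.007,0.15,0],[0.0075,0.172,0]],"turn":[0.14,0.28,0.42,0.56,0.7]}' 80 && python3 -m handwheel '{"grip":[0,0,0,0],"linear":[[0,0,0],[0,0,0],[0,0,0],[0,0,0]],"turn":[0.14,0.27,0.27,0.27]}' 80
python3 - <<'E'
from h import *
w=snap("wrist","w22")
goto([0.6763,0.0008,0.0385],np.radians(-1.3)); print(np.round(bot.observe()["q"],3))
E
```

```text
clock: 52.35
eef_pos: [0.6742, 0.0013, 0.1968]
tool_rot: [-1.92, -2.485, 0.0]
ft_force: [0.7, -0.1, -2.4]
finger_gap: 0.162
clock: 52.75
eef_pos: [0.6737, -0.0017, 0.1972]
tool_rot: [-2.23, -2.212, 0.001]
ft_force: [-0.6, 0.1, -3.5]
finger_gap: 0.169
clock 52.8 tcp [ 0.6737 -0.0018  0.1973] jaw -0.0085 q7 -0.323 F [-0.4 -0.3 -2. ] gap 0.164
shift mm [  2.7   2.7 158.8] turn 0.0142 alt -3.1274
[ 0.497  0.52  -0.804  1.411  0.374  1.368 -0.323]
```

View pics/w22.png

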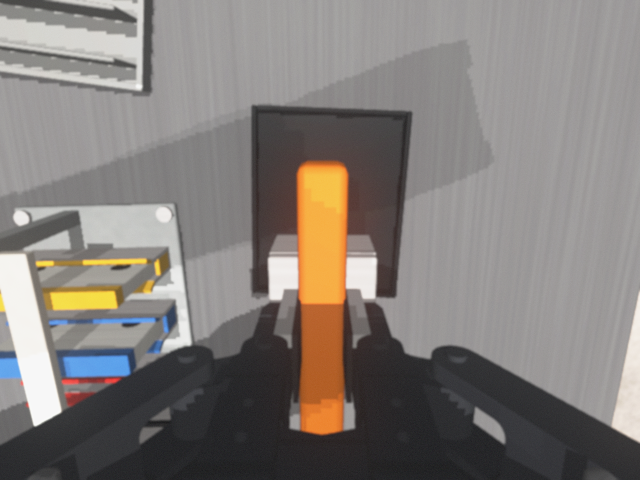

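```bash
python3 - <<'E'
from h import *
w=load("w22")
C=onz(w,[[252,106.5],[411,111],[396,297],[254,296]],.014);print(C.round(4).tolist(),C.mean(0))
E
python3 -m handwheel '{"grip":[0,0,0,0,0],"linear":[[0.003,0.003,0.025],[0.003,0.003,0.055],[0.003,0.003,0.085],[0.003,0.003,0.11],[0.003,0.003,0.125]],"turn":[0.01,0.01,0.01,0.01,0.01]}' 80 && python3 -m handwheel '{"grip":[0,0],"linear":[[0,0,0.008],[0,0,0.012]],"turn":[0,0]}' 80
python3 - <<'E'
from h import *
goto([0.6763,0.0008,0.0385],np.radians(-1.3))
E
```

```text
[[0.6219, 0.0769, 0.014], [0.7396, 0.0727, 0.014], [0.7342, -0.0761, 0.014], [0.6155, -0.0742, 0.014]] [ 6.77807052e-01 -1.59542713e-04  1.40000000e-02]
clock: 53.3
eef_pos: [0.6758, 0.0008, 0.0703]
tool_rot: [-2.242, -2.198, 0.003]
ft_force: [-0.3, 0.3, -2.6]
finger_gap: 0.164
clock: 53.5
eef_pos: [0.6771, 0.0013, 0.0606]
tool_rot: [-2.245, -2.197, -0.0]
ft_force: [-0.3, -0.1, -1.9]
finger_gap: 0.159
clock 53.5 tcp [0.6771 0.0013 0.0606] jaw -0.0213 q7 -0.4 F [-0.3 -0.1 -1.9] gap 0.159
shift mm [-0.5 -0.8 22.1] turn 0.0014 alt -3.1402
```

```bash
python3 -m handwheel '{"grip":[0,0,0,0,0],"linear":[[0,0,0.006],[0,0,0.012],[0,0,0.017],[0,0,0.02],[0,0,0.02]],"turn":[0,0,0,0,0]}' 80 && python3 -m handwheel '{"grip":[0,0,0],"linear":[[0,0,0.001],[0,0,0.002],[0,0,0.002]],"turn":[0,0,0]}' 80
```

```text
clock: 54.0
eef_pos: [0.6768, 0.0014, 0.0403]
tool_rot: [-2.245, -2.197, 0.001]
ft_force: [-0.2, 0.3, -2.6]
finger_gap: 0.164
clock: 54.3
eef_pos: [0.6773, 0.0015, 0.0393]
tool_rot: [2.245, 2.197, 0.001]
ft_force: [-0.9, -0.5, 0.8]
finger_gap: 0.163
```

Contact with the tray floor. I'll open and lift.

```bash
python3 -m handwheel '{"grip":[0.4,0.4,0.4,0.4],"linear":[[0,0,0],[0,0,0],[0,0,0],[0,0,0]],"turn":[0,0,0,0]}' && python3 -m handwheel '{"grip":[0.5,0.5,0.5,0.5,0.5],"linear":[[0,0,-0.01],[0,0,-0.03],[0,0,-0.07],[0,0,-0.11],[0,0,-0.15]],"turn":[0,0,0,0,0]}' && python3 -m handwheel '{"grip":[0.5,0.5,0.5,0.5,0.5],"linear":[[0,0,-0.03],[0,0,-0.06],[0,0,-0.08],[0,0,-0.08],[0,0,-0.08]],"turn":[0,0,0,0,0]}'
python3 - <<'E'
from h import *
w=snap("wrist","w23");snap("scene","s23");snap("top","t23")
for (c,a,l),px in keypos(w,.054,(230,80,420,330)): print("key",c.round(4),round(a,2),np.round(l,4),px)
m=mask(w,(0,0,190),(179,40,255),(280,120,370,300)); ys,xs=np.where(m>0); r=cv2.minAreaRect(np.c_[xs,ys].astype(np.float32)); print("steel",rect(w,r,.036))
crop("s23",(180,150,460,320),2.8,"s23c")
E
```

```text
clock: 54.7
eef_pos: [0.6771, 0.0014, 0.0388]
tool_rot: [2.246, 2.197, 0.0]
ft_force: [0.1, -0.7, 0.1]
finger_gap: 0.4
clock: 55.2
eef_pos: [0.6768, 0.0016, 0.1911]
tool_rot: [2.245, 2.197, 0.001]
ft_force: [0.9, -0.5, 0.4]
finger_gap: 0.501
clock: 55.7
eef_pos: [0.677, 0.0015, 0.2694]
tool_rot: [2.245, 2.197, 0.001]
ft_force: [-0.7, -0.1, -0.8]
finger_gap: 0.501
key [0.6771 0.0018] 88.41 [0.0157 0.11  ] [322.18095648 199.33993968]
steel (array([0.67672365, 0.00146261]), np.float64(87.93549346587999), [0.03922248284517566, 0.040230805266001236])
```

View pics/w23.png

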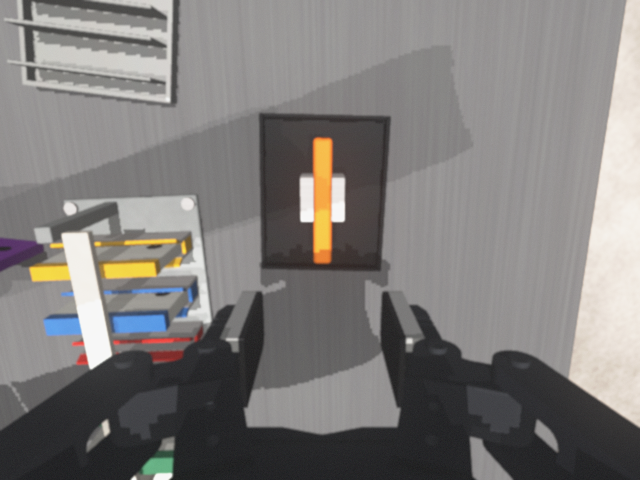

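View pics/s23c.png

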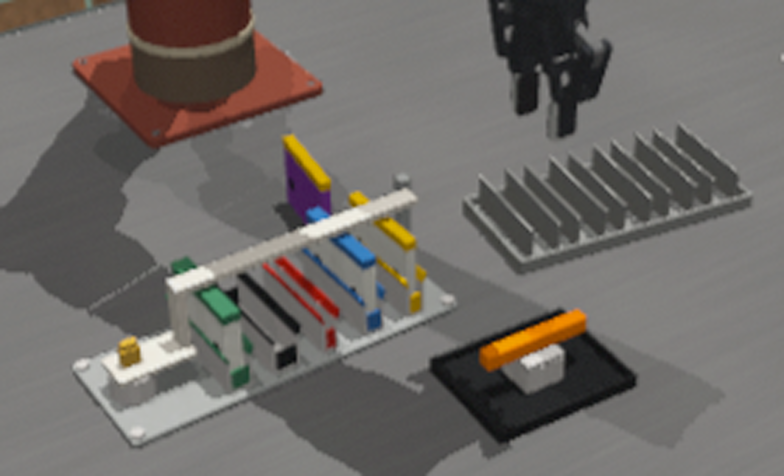

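View pics/t23.png

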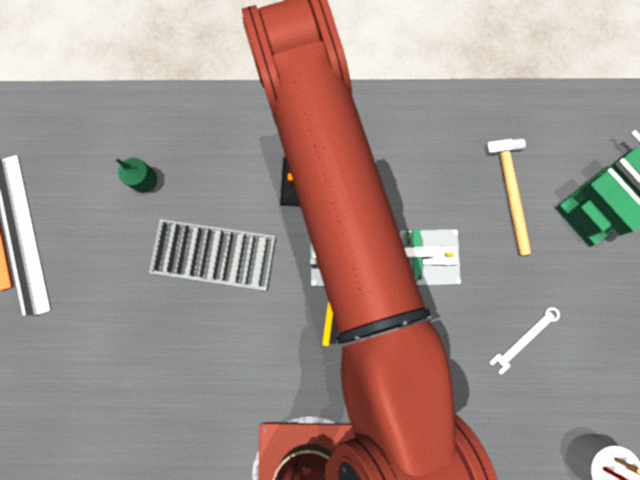

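Run:
```python
from h import *
for n in ["t19","t20","t21"]:
    t=load(n);g=t["pixels"].min(2).astype(float);P=[]
    for u in range(318,424,3):
        c=g[238:268,u]; v=np.where(c>225)[0]
        if len(v): P.append((u,v.min()+238,v.max()+238))
    P=np.array(P);m=(P[:,1]+P[:,2])/2;ok=abs((P[:,2]-P[:,1])-np.median(P[:,2]-P[:,1]))<=1
    k=np.polyfit(P[ok,0],m[ok],1); print(n,barang(t,[[424,np.polyval(k,424)],[318,np.polyval(k,318)]])[0].round(2))
for n in ["top0","t23"]:
    t=load(n); 
    for lab,roi,lo,hi in [("hammer",(480,130,540,260),(10,60,120),(28,255,255)),("wrench",(480,300,570,380),(0,0,200),(179,40,255)),("oil",(110,150,165,200),(60,80,30),(90,255,200))]:
        b=blobs(mask(t,lo,hi,roi),30)[0]; print(n,lab,b[1].round(1))
```

```text
t19 91.09
t20 90.95
t21 90.93
top0 hammer [515.3 204.4]
top0 wrench [525.3 339.2]
top0 oil [136.9 174.4]
t23 hammer [515. 204.]
t23 wrench [524.7 339.9]
t23 oil [136.8 174.4]
```

All checks agree: bar at 90.9–91.1° (rack axis 91.0°), bystanders unmoved, gripper clear. Handing in.

```bash
python3 -c "
from bench import bot
print(bot.observe()['clock']); print(bot.job_done())"
```

```text
55.85
the job is handed in; nothing more can be done
None
```

The job is finished and was handed in at 55.9 s; the interface gives no verdict. I took the key from its tray, fitted it fully on the spindle and swung the bar open to about 1.21 rad. The yellow (11 mm), blue (14 mm) and green (17 mm) plates, the only ones present, went into their matching slots. I set the yellow plate back in its bay once to regrip it clear of the stop post. Then I swung the bar shut with the key and stood the key back in its tray.

**Last checks:**
- **Plates:** the top edges matched the fully-home outlines in two views, to about 1 mm.
- **Bar:** it measured 90.9–91.1° against a rack axis of about 91.0°. The turning moment rose with no further bar movement, so I took that as the stop, and the bar did not move when the key came off.
- **Key:** it stands on its socket at about (0.677, 0.002). I measured the tray centre as (0.676, 0.001) and (0.678, 0.000), so it is within about 2 mm of the middle.
- **Bystanders:** hammer, wrench and oil can were within a pixel of where they started, and I never went near the purple look-alike. The gripper was clear of everything at hand-in.

No check failed. The key has about 0.1 rad of play on the spindle, so I had to turn it about 9° past the bar's direction to reach the stop.

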